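# Set out PVC pipe sleeves on a rail in order of diameter

### The arm

A 6-joint arm with a two-finger parallel gripper is mounted at the origin on a cart in front of the work surface, level with it; the furniture and walls round the work are solid. World frame = base frame: x ahead of the robot, y to its left, z up, the work surface at z = 0. Lengths are in mm, angles in rad, forces in N, time in s.
With the tool pointing down it reaches from about 350 to 875 mm from the base axis. Payload 4.2 kg.
Tool frame: the origin (TCP) lies at the very end of the fingers, on their centre line; the grasp point (between the pads) lies arm.hold_point_z behind it (arm.hold_point_z is the distance from the TCP to the grasp point, in mm); y points along the fingers, x is the direction in which the jaws open and shut, and the axes are right-handed (so a half turn about y gives the same grasp; the last joint's range is limited). The gripper opens to 85 mm and grips with 20 to 120 N. Pads are 22 mm wide; open, the fingers measure 114 mm over their backs; the gripper's body (76 mm by 85 mm) begins 54 mm behind the grasp point. The pads swing forward as they close: fully open they stand 13 mm farther back than shut.
Start: joints at [1.593, 0.385, 0.008, 0, -1.194, -0.259], TCP at [146.589, 607.545, 203.712] pointing down, gripper open.
Joint ranges: [-3.14, 3.14], [-1.21, 2.06], [-1.07, 1.41], [-3.16, 2.05], [-2.99, -0.16], [-3.1, 3.1]. Speed limits (rad/s): [2.79, 2.79, 3.14, 3.14, 3.14, 3.14].

### API

Orientations are given as a unit quaternion [x, y, z, w].
In Python, from bench import arm gives the robot as it stands.
- The arm moves only by the shell command python3 -m creep 'ROWS'. ROWS is JSON, a list of rows, each a list of 3 entries, a list of its own where there are three numbers: the shift along the world's x, y, z in mm, then the turn, a rotation vector about the world's x, y, z in rad, then the gripper command: -1 is shut, 1 is fully open, values between are in proportion. In form: [[[dx, dy, dz], [wx, wy, wz], jaw], ...]. A call has 1 to 12 rows; each row is the pose to reach, as a shift and turn from the pose commanded when the call began; what a row does not reach only later rows make up. A row lasts 1/12 s, in which the tool goes at most 41.7 mm and 7.16 degrees, less where a joint would pass 70% of its speed; a pose out of reach is approached as far as the arm can. A call with a gripper value outside its range is refused whole. The fingers move at their own pace and stop on an object; the grip force is fixed at half the most. Time passes only in rows, so rows that repeat a pose let the fingers close. It gives the time, the measured TCP pose, the force and the opening at its end, in the units of the state.
- arm.read_state(): the state, without advancing time (a new reading comes with each control period).
- arm.get_image(name): name is "scene" or "side" or "wrist"; returns (picture, depth): 420x560x3 uint8, red, green, blue; 420x560 float32, mm along the optical axis (not along the pixel's ray), 0 where there is no reading.
- arm.camera_params(name): a dict with "camera_matrix" (3x3 intrinsics, pixels), "k1" (the pictures are not rectified: a ray, as slopes to the right and down, at radius r is drawn at 1 + k1 r^2 times it, then the intrinsics apply), "extrinsics" (4x4, takes a point from world to camera coordinates); the wrist camera has in their place "T_tool_cam" (4x4, takes a point from camera to tool coordinates, whose origin is the TCP and whose axes are the tool frame's). Camera axes: x right, y down, z forward; pixel columns grow to the right and rows downward; lengths in mm; the calibration is good to about 2 mm. A picture is of the moment at which its call begins: read the wrist's pose just before it. camera_params takes no time and is no camera call.
- arm.job_done(): hands the job in, once; it reports no verdict.
The state is a dict: "clock": time; "joints": joint angles; "joint_vel": joint speeds; "joint_efforts": joint torques, N m; "position": TCP position; "ee_rot": TCP orientation; "contact_force": force on the tool from outside, world axes, zero at the start; "wrist_torque": the same for the moment, N m; "gripper_width": finger opening in mm.
Only numpy, scipy, OpenCV 4.12 (cv2) and the standard library are available. Lean on these libraries where they do the work, as an engineer would, in place of code of your own. Each camera call takes 0.05 s, during which the arm holds its last target.

### The job

Set the four loose PVC pipe sleeves out on the wooden rail in order of diameter, one standing upright in the middle of each round black mark: the thickest on the mark next to the upright aluminium stop, the thinnest on the mark farthest from it. Two of them are nested, so lift the inner one out first; do not move the tape measure.

Things in the scene. Friction and masses are not known exactly. Their poses are not given: they have to be found in the camera images.
- sleeve_xl_center (a point): ivory PVC pipe sleeve (a plain straight tube open at both ends, loose, upright on the surface), the thickest of the four: outside diameter 66 mm, height 38 mm, wall 3.5 mm. The point is its centre, half-way up the axis; z runs along the axis. At the start the 54 mm sleeve stands loosely inside it, on the same surface, and sticks out 34 mm above its rim; it can only be gripped from outside.
- sleeve_l_center (a point): ivory PVC pipe sleeve (a plain straight tube open at both ends, loose, upright on the surface), the second thickest, also the tallest of the four: outside diameter 54 mm, height 72 mm, wall 3.5 mm. The point is its centre, half-way up the axis; z runs along the axis. At the start it stands nested inside the 66 mm sleeve with 2.5 mm of play all round; lift it straight out by the 34 mm that stick out above the other's rim.
- sleeve_m_center (a point): ivory PVC pipe sleeve (a plain straight tube open at both ends, loose, upright on the surface), the second thinnest of the four: outside diameter 44 mm, height 60 mm, wall 3.5 mm. The point is its centre, half-way up the axis; z runs along the axis.
- sleeve_s_center (a point): ivory PVC pipe sleeve (a plain straight tube open at both ends, loose, upright on the surface), the thinnest of the four: outside diameter 33 mm, height 50 mm, wall 3 mm. The point is its centre, half-way up the axis; z runs along the axis.
- mark_0: flat round black rubber mark, 66 mm across and 3 mm thick, one of four alike in a straight row 78 mm apart on a fixed pale wooden rail (80 x 356 x 10 mm, long side across the robot's view); an end mark. Origin: centre of its underside, on the rail's top, so a sleeve's foot rests 3 mm above it. y runs along the row from mark 0 to mark 3. Fixed.
- mark_1: flat round black rubber mark, 66 mm across and 3 mm thick, one of four alike in a straight row 78 mm apart on a fixed pale wooden rail (80 x 356 x 10 mm, long side across the robot's view); an inner mark, between marks 0 and 2. Origin: centre of its underside, on the rail's top, so a sleeve's foot rests 3 mm above it. y runs along the row from mark 0 to mark 3. Fixed.
- mark_2: flat round black rubber mark, 66 mm across and 3 mm thick, one of four alike in a straight row 78 mm apart on a fixed pale wooden rail (80 x 356 x 10 mm, long side across the robot's view); an inner mark, between marks 1 and 3. Origin: centre of its underside, on the rail's top, so a sleeve's foot rests 3 mm above it. y runs along the row from mark 0 to mark 3. Fixed.
- mark_3: flat round black rubber mark, 66 mm across and 3 mm thick, one of four alike in a straight row 78 mm apart on a fixed pale wooden rail (80 x 356 x 10 mm, long side across the robot's view); an end mark. Origin: centre of its underside, on the rail's top, so a sleeve's foot rests 3 mm above it. y runs along the row from mark 0 to mark 3. Fixed.
- stop: the upright aluminium stop, a block 66 x 14 x 40 mm with a brass knob on top (47 mm in all), fixed on the rail at one of its two ends, 51 mm from the nearest mark; the other end has only a flat strip. It is at either end from start to start. Origin: centre of its underside, on the rail's top.
- tape_measure: yellow and black pocket tape measure, 34 x 79 x 58 mm, loose, standing near the sleeves; to be left alone. Origin: centre of its underside; its long side is its y. Fixed obstacles near the work: a tray heaped with casters behind the left-hand sleeves (it begins at x = 0.56 m and spans y = 0.17 to 0.39 m, walls 52 mm high; carry things round it), and a clamp on a wooden block (x 0.27 to 0.56 m, y -0.06 to 0.06 m, up to 90 mm high).
Mind the look-alikes: they are no part of the job. What is shaped like the part that bears sleeve_l_center but green or orange is not meant.

How it is judged:
By the outcome, as a careful person would: the job done as asked, in the order asked, and still so for the second after the job is handed in, with the robot touching nothing.
It also fails if it takes over 109 s, if anything falls off the work surface, if the arm or the gripper's body presses on something with over 40 N, if the wrist force passes 120 N, or if a joint passes its speed limit or range.

## Working session

There is one attempt and no reset: what is moved stays moved. The work goes in short steps, Python scripts to look and compute and a shell command to move; the robot and the scene stay as the last step left them, time stands still between calls to the robot, and variables do not carry over. Pictures are saved under pics/ and viewed, and the job is handed in when it is done.

```bash
ls; mkdir -p pics
cat > h.py <<'E'
import numpy as np,cv2
from bench import arm
def st():
    s=arm.read_state(); print({k:np.round(s[k],3).tolist() for k in ['clock','joints','position','ee_rot','contact_force','gripper_width']}); return s
def grab(n,f):
    im,d=arm.get_image(n); cv2.imwrite('pics/'+f+'.png',im[:,:,::-1]); np.savez('pics/'+f+'.npz',im=im,d=d); return im,d
E
python3 - <<'E'
from h import *
s=st();print(arm.hold_point_z)
for n in ['scene','side','wrist']:
    p=arm.camera_params(n);print(n,{k:np.round(v,3).tolist() for k,v in p.items()}); grab(n,n+'0')
E
```

```text
pics
{'clock': 0.0, 'joints': [1.593, 0.386, 0.007, -0.001, -1.194, -0.259], 'position': [146.448, 606.927, 202.614], 'ee_rot': [0.438, -0.555, 0.556, -0.437], 'contact_force': [-0.134, -0.271, 0.373], 'gripper_width': 85.627}
18.700000000000003
scene {'camera_matrix': [[501.756, 0.0, 276.547], [0.0, 501.756, 210.515], [0.0, 0.0, 1.0]], 'k1': 0.029, 'extrinsics': [[-0.9, -0.436, -0.014, 578.919], [-0.31, 0.661, -0.683, 119.36], [0.307, -0.61, -0.73, 1125.919], [0.0, 0.0, 0.0, 1.0]]}
side {'camera_matrix': [[408.397, 0.0, 278.176], [0.0, 408.397, 214.674], [0.0, 0.0, 1.0]], 'k1': -0.11, 'extrinsics': [[0.949, -0.316, 0.012, -485.251], [-0.188, -0.592, -0.784, 238.806], [0.255, 0.741, -0.621, 842.831], [0.0, 0.0, 0.0, 1.0]]}
wrist {'camera_matrix': [[293.47, 0.0, 279.157], [0.0, 293.47, 210.965], [0.0, 0.0, 1.0]], 'k1': -0.063, 'T_tool_cam': [[1.0, 0.0, -0.001, -0.264], [0.0, -0.287, 0.958, -169.251], [-0.0, -0.958, -0.287, 72.503], [0.0, 0.0, 0.0, 1.0]]}
```

View pics/scene0.png

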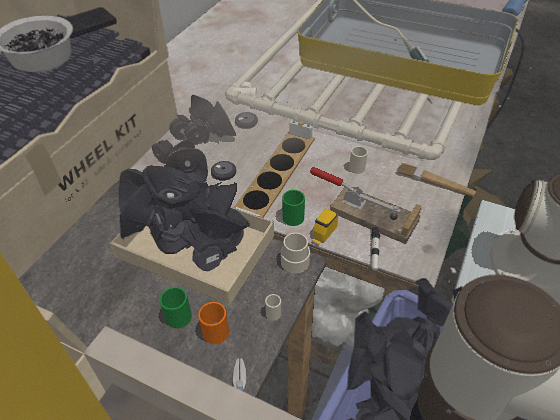

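View pics/side0.png

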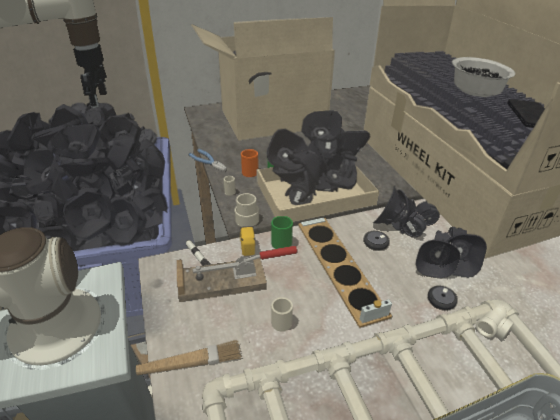

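View pics/wrist0.png

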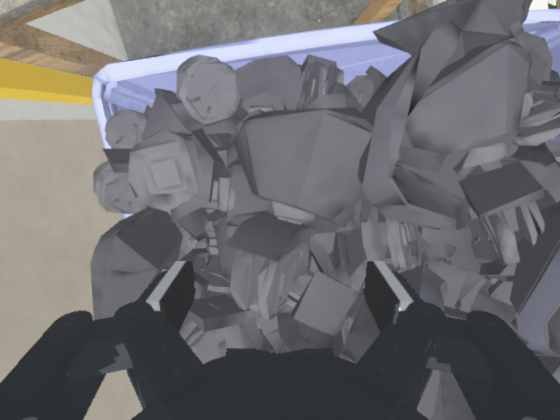

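```bash
cat >> h.py <<'E'
def rays(n,uv):
    p=arm.camera_params(n);K=p['camera_matrix']
    return cv2.undistortPoints(np.float64(uv).reshape(-1,1,2),np.array(K),np.array([p['k1'],0,0,0,0.])).reshape(-1,2)
def T_cw(n,s=None):
    p=arm.camera_params(n)
    if n!='wrist': return np.linalg.inv(p['extrinsics'])
    from scipy.spatial.transform import Rotation as R
    T=np.eye(4);T[:3,:3]=R.from_quat(s['ee_rot']).as_matrix();T[:3,3]=s['position'];return T@np.array(p['T_tool_cam'])
def onplane(n,uv,z,s=None):
    r=rays(n,uv);T=T_cw(n,s);d=np.c_[r,np.ones(len(r))]@T[:3,:3].T
    return T[:3,3]+d*((z-T[2,3])/d[:,2])[:,None]
def cloud(n,d,s=None):
    H,W=d.shape;v,u=np.mgrid[:H,:W];r=rays(n,np.c_[u.ravel(),v.ravel()]);T=T_cw(n,s)
    P=np.c_[r,np.ones(len(r))]*d.ravel()[:,None];return (P@T[:3,:3].T+T[:3,3]).reshape(H,W,3)
def fitc(P):
    A=np.c_[2*P[:,:2],np.ones(len(P))];m=np.ones(len(P),bool)
    for _ in range(6):
        x=np.linalg.lstsq(A[m],(P[m,:2]**2).sum(1),rcond=None)[0];r=np.sqrt(x[2]+x[0]**2+x[1]**2)
        e=abs(np.hypot(*(P[:,:2]-x[:2]).T)-r);m=e<max(2.5*np.median(e),.5)
    return x[:2],r,m.sum()
E
python3 - <<'E'
from h import *
px={'scene':{'m0':(256,200),'m1':(269,180),'m2':(282,162),'m3':(293,145)},'side':{'m0':(320,233),'m1':(333,253),'m2':(347,275),'m3':(362,298)}}
for n in ['scene','side']:
    z=np.load(f'pics/{n}0.npz');im,d=z['im'],z['d'];C=cloud(n,d)
    for k,(u,v) in px[n].items():
        g=im.max(2)<60
        nl,lab=cv2.connectedComponents(g.astype(np.uint8));m=lab==lab[v,u]
        c=cv2.findContours(m.astype(np.uint8),0,1)[0][0][:,0]
        P=onplane(n,c,13);e=cv2.fitEllipse(np.float32(P[:,:2]))
        print(n,k,m.sum(),np.round(e[0],1),np.round(e[1],1),'z',np.median(C[m][:,2]).round(1))
    sp={'scene':{'L':(296,239),'XL':(294,265),'M':(358,159),'S':(273,306),'tape':(326,225)},'side':{'L':(245,203),'XL':(245,220),'M':(281,310),'S':(229,185),'tape':(248,240)}}[n]
    for k,(u,v) in sp.items():
        W=C[max(v-25,0):v+26,u-25:u+26].reshape(-1,3)
        c0=C[v,u];print(n,k,c0.round(0), 'zmax',np.percentile(W[:,2],99).round(1))
E
```

```text
scene m0 379 [654.3  97.5] [62.  62.9] z 11.0
scene m1 336 [655.3  19.9] [61.5 62.5] z 10.8
scene m2 299 [655.7 -57. ] [61.6 61.9] z 10.6Traceback (most recent call last):
  File "<stdin>", line 9, in <module>
cv2.error: OpenCV(4.12.0) /io/opencv/modules/imgproc/src/shapedescr.cpp:361: error: (-201:Incorrect size of input array) There should be at least 5 points to fit the ellipse in function 'fitEllipseNoDirect'
```

Run:
```python
import cv2
a=cv2.imread('pics/scene0.png')[130:330,180:400];cv2.imwrite('pics/c1.png',cv2.resize(a,None,fx=3,fy=3))
a=cv2.imread('pics/side0.png')[140:340,180:400];cv2.imwrite('pics/c2.png',cv2.resize(a,None,fx=3,fy=3))
```

```text
(no output)
```

View pics/c1.png

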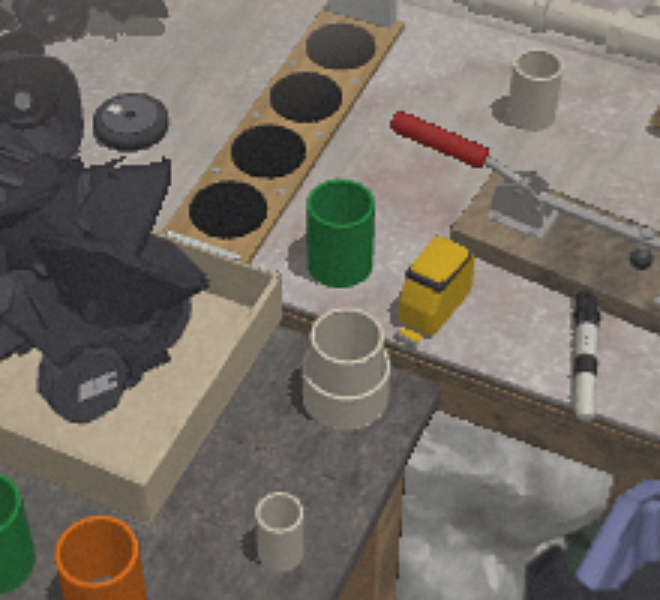

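View pics/c2.png

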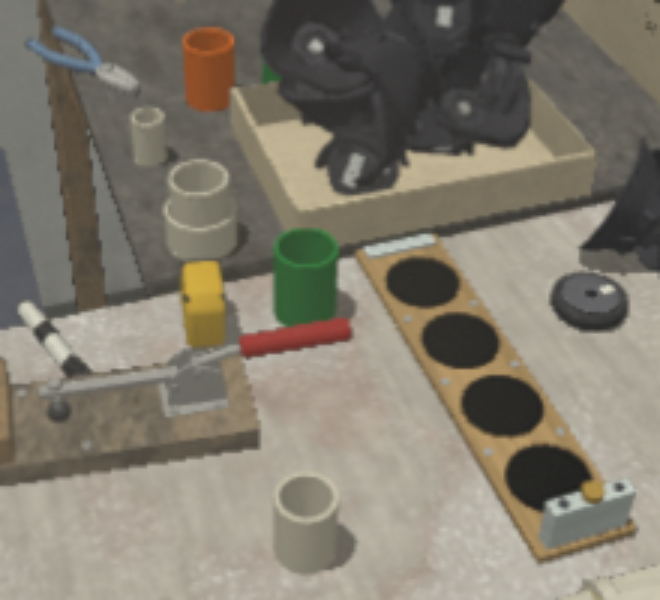

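Run:
```python
from h import *
px={'scene':{'m0':(256,200),'m1':(269,180),'m2':(282,162),'m3':(294,145)},'side':{'m0':(320,233),'m1':(333,253),'m2':(347,275),'m3':(358,298)}}
for n in ['scene','side']:
    z=np.load(f'pics/{n}0.npz');im,d=z['im'],z['d'];C=cloud(n,d)
    for k,(u,v) in px[n].items():
        g=im.max(2)<75
        nl,lab=cv2.connectedComponents(g.astype(np.uint8),connectivity=4);m=lab==lab[v,u]
        if m.sum()>1000: print(n,k,im[v,u]);continue
        c=max(cv2.findContours(m.astype(np.uint8),0,1)[0],key=len)[:,0]
        P=onplane(n,c,13);e=cv2.fitEllipse(np.float32(P[:,:2]))
        print(n,k,m.sum(),np.round(e[0],1),np.round(e[1],1),'z',np.median(C[m][:,2]).round(1))
    # sleeves: ivory points
    f=im.astype(int); 
    for k,c,r0,zt in [('XL',(525,170),33,38),('L',(525,170),27,72),('M',(560,-170),22,60),('S',(450,250),16.5,50)]:
        pass
    sp={'scene':{'L':(296,239),'XL':(294,265),'M':(358,165),'S':(273,312),'tape':(326,222)},'side':{'L':(245,207),'XL':(245,220),'M':(281,315),'S':(229,188),'tape':(248,233)}}[n]
    H={'L':72,'XL':38,'M':60,'S':50,'tape':58}
    for k,(u,v) in sp.items():
        c0=C[v,u]; near=np.hypot(*(C[...,:2]-c0[:2]).transpose(2,0,1))<70
        Q=C[near&(C[...,2]>3)&(C[...,2]<95)]
        zz=Q[:,2]; 
        print(n,k,c0.round(0),'hist',np.histogram(zz,bins=range(0,96,8))[0])
        # top-rim points
        q=C[near&(abs(C[...,2]-H[k])<3)]
        q=q[np.hypot(*(q[:,:2]-c0[:2]).T)<70]
        if len(q)>8: c,r,m=fitc(q);print('   rim mean',q[:,:2].mean(0).round(1),'fit',c.round(1),r.round(1),m,len(q))
```

```text
scene m0 388 [654.4  97.1] [62.7 63.9] z 11.0
scene m1 347 [655.5  19.7] [62.8 63.3] z 10.8
scene m2 313 [656.1 -57.7] [62.1 64.1] z 10.6
scene m3 185 [ 650.2 -130. ] [43.1 65.1] z 10.6
scene L [498. 199.  49.] hist [ 74 101 128 141 226 128 116 104 148  12   0]
   rim mean [488.7 225.5] fit [488.8 223.1] 25.3 70 76
scene XL [479. 251.  26.] hist [ 39  69  93 105 185 101 106 104 148  12   0]
   rim mean [486.1 231.9] fit [488.8 225. ] 27.6 132 132
scene M [ 462. -119.   25.] hist [25 40 35 53 52 76 77 43  0  0  0]
   rim mean [ 471.  -134.7] fit [ 469.3 -134.6] 19.8 38 38
scene S [467. 379.  29.] hist [20 49 50 58 63 90 28  0  0  0  0]
   rim mean [475.1 366.7] fit [474.3 366. ] 14.8 49 53
scene tape [455. 128.  54.] hist [ 41  58  57  54  69  65 194  40   0   0   0]
   rim mean [460.1 110. ] fit [461.4 109.5] 13.9 59 65
side m0 299 [659.6  93.3] [60.2 60.9] z 14.5
side m1 354 [660.6  15. ] [60.6 61.4] z 14.4
side m2 416 [661.9 -62.1] [61.1 61.3] z 13.8
side m3 410 [ 661.2 -136.1] [50.  65.2] z 14.5
side L [484. 196.  66.] hist [91 59 52 59 96 89 92 86 90 61  0]
   rim mean [493.7 219.3] fit [493.8 220.7] 25.0 80 83
side XL [482. 192.  26.] hist [91 59 52 59 96 89 96 91 90 61  0]
   rim mean [489.3 203.3] fit [493.9 220. ] 29.3 86 88
side M [ 465. -155.   54.] hist [162  57  73  75  90  94  91 123   1   0   0]
   rim mean [ 472.6 -138. ] fit [ 472.7 -138.5] 20.1 109 116
side S [474. 349.  28.] hist [117  25  24  26  29  43  36   0   0   0   0]
   rim mean [478.3 362.3] fit [478.9 363.5] 14.6 32 37
side tape [467. 102.  59.] hist [ 80  39  53  65  49  55  95 143  15  12   0]
   rim mean [468.5 104.2] fit [465.7 106.1] 16.4 140 153
```

Run:
```python
from h import *
from scipy.spatial.transform import Rotation as R
s=arm.read_state();M=R.from_quat(s['ee_rot']).as_matrix();print(M.round(3))
for sx in (1,-1):
    x=np.array([sx,0,0]);y=np.array([0,0,-1]);T=np.c_[x,y,np.cross(x,y)]
    print(sx,(R.from_matrix(T)*R.from_matrix(M).inv()).as_rotvec().round(3), 'z',np.cross(x,y))
print([a for a in dir(arm) if a[0]!='_'])
for n in ['scene','side']:
    d=np.load(f'pics/{n}0.npz')['d'];C=cloud(n,d)
    def mx(x0,x1,y0,y1):
        m=(C[...,0]>x0)&(C[...,0]<x1)&(C[...,1]>y0)&(C[...,1]<y1)&(d>0)&(C[...,2]<350); return np.percentile(C[m][:,2],[50,98,100]).round(0) if m.sum() else None
    print(n,'heap x<620',mx(560,620,170,390),'heap',mx(560,800,170,390),'clamp',mx(270,600,-100,80),'green',mx(540,640,60,150),'left',mx(400,560,60,180))
    m=(np.load(f'pics/{n}0.npz')['im'].astype(int));g=(m[...,1]>m[...,0]*1.6)&(m[...,1]>60)
    G=C[g&(C[...,1]<200)]; print('green',G.min(0).round(),G.max(0).round())
```

```text
[[-0.235 -0.     0.972]
 [-0.972 -0.002 -0.235]
 [ 0.002 -1.     0.   ]]
1 [1.000e-03 1.000e-03 1.808e+00] z [0 1 0]
-1 [ 1.000e-03 -1.000e-03 -1.334e+00] z [ 0 -1  0]
['IKError', 'camera_params', 'get_image', 'hold_point_z', 'job_done', 'read_state']
scene heap x<620 [ 30. 192. 208.] heap [101. 225. 247.] clamp [-3. 71. 83.] green [ 1. 69. 73.] left [-4. 65. 73.]
green [522.  72.  -4.] [576. 132.  73.]
side heap x<620 [ 44. 195. 209.] heap [ 98. 232. 249.] clamp [ 2. 78. 85.] green [14. 73. 75.] left [ 4. 72. 75.]
green [ 290. -637.    6.] [578. 127. 716.]
```

```bash
python3 -m creep '[[[0,0,40],[0,0,0],1],[[60,-65,40],[0,0,-0.12],1],[[345,-385,40],[0,0,-1.334],1],[[345,-385,40],[0,0,-1.334],1],[[345,-385,40],[0,0,-1.334],1],[[345,-385,40],[0,0,-1.334],1],[[345,-385,40],[0,0,-1.334],1],[[345,-385,40],[0,0,-1.334],1],[[345,-385,40],[0,0,-1.334],1],[[345,-385,40],[0,0,-1.334],1],[[345,-385,40],[0,0,-1.334],1],[[345,-385,40],[0,0,-1.334],1]]'
python3 -m creep '[[[0,0,0],[0,0,0],1],[[0,0,0],[0,0,0],1]]'
python3 - <<'E'
from h import *
s=st();s=st();grab('wrist','w1');np.save('pics/w1s.npy',s,allow_pickle=True)
E
```

```text
clock: 1.15
position: [453.3, 264.4, 243.7]
ee_rot: [0.002, 0.707, -0.707, -0.002]
contact_force: [1.4, 2.1, 0.3]
gripper_width: 85.3
clock: 1.32
position: [453.5, 264.3, 243.2]
ee_rot: [-0.001, -0.707, 0.707, 0.002]
contact_force: [-1.1, 0.4, -0.6]
gripper_width: 85.3
{'clock': 1.317, 'joints': [0.837, 0.187, -0.169, -0.0, -1.216, -0.841], 'position': [453.464, 264.3, 243.241], 'ee_rot': [-0.001, -0.707, 0.707, 0.002], 'contact_force': [-1.109, 0.391, -0.554], 'gripper_width': 85.347}
{'clock': 1.317, 'joints': [0.837, 0.187, -0.169, -0.0, -1.216, -0.841], 'position': [453.464, 264.3, 243.241], 'ee_rot': [-0.001, -0.707, 0.707, 0.002], 'contact_force': [-1.109, 0.391, -0.554], 'gripper_width': 85.347}
```

```bash
python3 -m creep '[[[38,-42,0],[0,0,0],1],[[38,-42,0],[0,0,0],1],[[38,-42,0],[0,0,0],1],[[38,-42,0],[0,0,0],1]]'
python3 - <<'E'
from h import *
s=st();grab('wrist','w2')
E
```

```text
clock: 1.7
position: [490.0, 225.1, 243.4]
ee_rot: [0.001, -0.707, 0.707, -0.0]
contact_force: [-0.3, -0.3, 0.7]
gripper_width: 85.7
{'clock': 1.7, 'joints': [0.731, 0.212, -0.137, -0.0, -1.223, -0.73], 'position': [489.974, 225.068, 243.421], 'ee_rot': [0.001, -0.707, 0.707, -0.0], 'contact_force': [-0.323, -0.332, 0.742], 'gripper_width': 85.691}
```

View pics/w2.png

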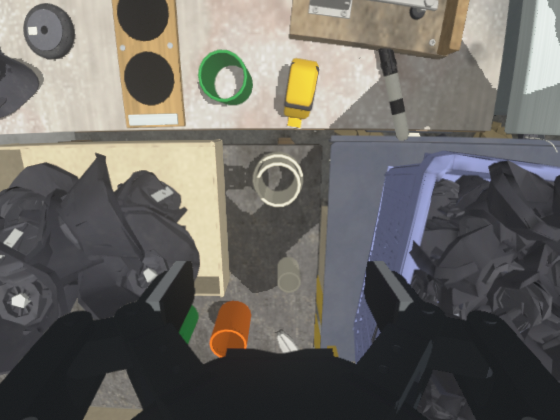

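```bash
cat >> h.py <<'E'
def rim(n,d,c,h,r,s=None,R=None,tol=4):
    C=cloud(n,d,s);q=C[(np.hypot(*(C[...,:2]-c).transpose(2,0,1))<r+15)&(abs(C[...,2]-h)<tol)&(d>0)]
    print(n,'z',np.median(q[:,2]).round(1),'fit',*[np.round(a,1) for a in fitc(q)],len(q))
E
python3 - <<'E'
from h import *
s=arm.read_state();z=np.load('pics/w2.npz');im,d=z['im'],z['d'];C=cloud('wrist',d,s)
for u,v in [(278,180),(265,160),(289,275),(148,78),(143,12),(300,88),(278,300)]: print((u,v),d[v,u],C[v,u].round(0))
rim('wrist',d,(491,222),72,27,s);rim('wrist',d,(491,222),38,33,s);rim('wrist',d,(476,365),50,16,s)
g=im.max(2)<75
nl,lab=cv2.connectedComponents(g.astype(np.uint8),connectivity=4)
for u,v in [(148,78)]:
    m=lab==lab[v,u];c=max(cv2.findContours(m.astype(np.uint8),0,1)[0],key=len)[:,0];P=onplane('wrist',c,13,s);e=cv2.fitEllipse(np.float32(P[:,:2]));print(m.sum(),e)
# ellipse of L rim via bright mask on plane 72
h=(im.min(2)>110)&(abs(C[...,2]-72)<12)&(np.hypot(C[...,0]-491,C[...,1]-222)<45)
c=max(cv2.findContours(h.astype(np.uint8),0,1)[0],key=len)[:,0];P=onplane('wrist',c,72,s);print(cv2.fitEllipse(np.float32(P[:,:2])))
E
```

```text
(278, 180) 418.50485 [491. 231.  -1.]
(265, 160) 371.92715 [507. 198.  38.]
(289, 275) 455.97415 [474. 379.   5.]
(148, 78) 365.15408 [657.  95.  14.]
(143, 12) 343.73346 [657.  18.  13.]
(300, 88) 331.14908 [466. 113.  55.]
(278, 300) 475.05576 [491. 428.  -1.]
wrist z 70.8 fit [490.8 222.4] 24.6 400 400
wrist z 37.0 fit [491.2 219.6] 28.3 329 334
wrist z 48.7 fit [475.3 365. ] 15.0 158 162
1959 ((656.9344482421875, 95.24137878417969), (61.529048919677734, 62.396263122558594), 65.36620330810547)
((490.7582702636719, 221.7715606689453), (51.9111442565918, 52.02832794189453), 6.528371810913086)
```

```bash
python3 -m creep '[[[0,-2,-40],[0,0,0],1],[[1,-2,-80],[0,0,0],1],[[1,-2,-120],[0,0,0],1],[[1,-2,-150],[0,0,0],1],[[1,-2,-150],[0,0,0],1],[[1,-2,-150],[0,0,0],1],[[1,-2,-150],[0,0,0],1]]'
python3 - <<'E'
from h import *
s=st();grab('wrist','w3')
E
```

```text
clock: 2.33
position: [492.6, 224.0, 95.8]
ee_rot: [0.0, 0.708, -0.707, 0.002]
contact_force: [-0.4, 0.5, 0.1]
gripper_width: 85.5
{'clock': 2.333, 'joints': [0.727, 0.347, -0.35, 0.001, -0.87, -0.726], 'position': [492.579, 224.034, 95.82], 'ee_rot': [0.0, 0.708, -0.707, 0.002], 'contact_force': [-0.419, 0.451, 0.084], 'gripper_width': 85.517}
```

View pics/w3.png

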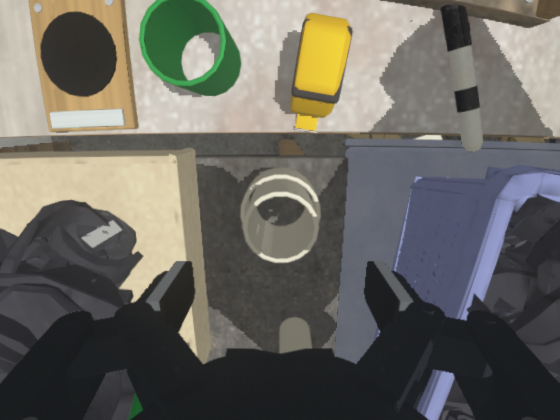

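```bash
python3 -m creep '[[[-1,-2,-30],[0,0,0],1],[[-1,-2,-57],[0,0,0],1],[[-1,-2,-57],[0,0,0],1],[[-1,-2,-57],[0,0,0],1]]'
python3 - <<'E'
from h import *
s=st();grab('wrist','w4')
E
```

```text
clock: 2.72
position: [491.1, 220.7, 37.9]
ee_rot: [0.0, 0.707, -0.707, 0.001]
contact_force: [-0.0, 0.4, 0.5]
gripper_width: 85.2
{'clock': 2.717, 'joints': [0.724, 0.421, -0.415, 0.001, -0.734, -0.724], 'position': [491.09, 220.745, 37.938], 'ee_rot': [0.0, 0.707, -0.707, 0.001], 'contact_force': [-0.031, 0.398, 0.524], 'gripper_width': 85.171}
```

View pics/w4.png

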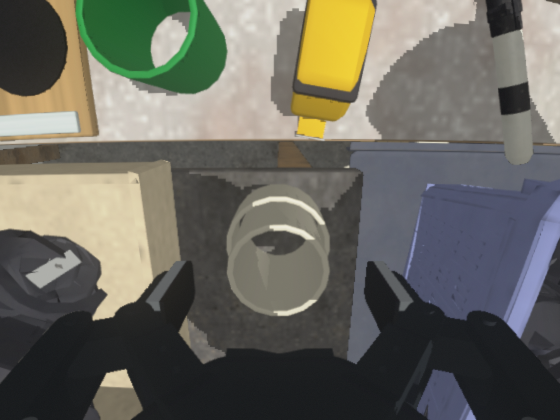

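Run:
```python
from h import *
s=arm.read_state();z=np.load('pics/w4.npz');im,d=z['im'],z['d']
rim('wrist',d,(491,222),72,27,s)
C=cloud('wrist',d,s)
for u,v in [(185,275),(188,290),(192,264),(375,275),(370,290),(278,312),(278,320),(320,225)]: print((u,v),d[v,u],C[v,u].round(1))
```

```text
wrist z 71.5 fit [492.2 222. ] 24.9 2256 2308
(185, 275) 131.83054 [534.1 214.4  90.4]
(188, 290) 135.31888 [533.9 222.8  89.3]
(192, 264) 230.23465 [560.6 255.2  -0. ]
(375, 275) 129.08589 [448.8 212.9  92.5]
(370, 290) 137.46706 [448.4 223.9  87.1]
(278, 312) 158.15396 [492.1 246.6  72.5]
(278, 320) 245.91144 [492.6 307.7  -0.7]
(320, 225) 182.08011 [466.2 209.4  36.2]
```

Run:
```python
from h import *
s=arm.read_state();z=np.load('pics/w4.npz');im,d=z['im'],z['d']
C=cloud('wrist',d,s)
m=(d>0)&(d<165);m[:, 215:345]=0
q=C[m];print(np.percentile(q[:,2],[0,1,5,50]).round(1));b=q[q[:,2]<np.percentile(q[:,2],5)];print(b[::max(1,len(b)//12)].round(1))
```

```text
[ 12.1  17.8  40.7 134. ]
[[666.6  69.2  14.7]
 [356.1  74.5  17.2]
 [355.7  75.8  17.8]
 [563.8  82.1  20.1]
 [347.1  78.9  19.2]
 [573.5  91.1  36.5]
 [345.5  83.3  17.2]
 [574.4  92.   22.2]
 [575.8 101.2  39.5]
 [575.2 106.2  35.2]
 [528.3 114.4  36.9]
 [532.3 120.5  30.6]
 [453.9 140.2  36.9]]
```

Run:
```python
from h import *
s=arm.read_state();z=np.load('pics/w4.npz');im,d=z['im'],z['d']
C=cloud('wrist',d,s);X=abs(C[...,0]-491)
m=(d>0)&(abs(C[...,1]-221)<14)&(X>36)&(X<65)&(C[...,2]>10)
q=C[m];q=q[np.argsort(q[:,2])];print(q[:200:20].round(1))
```

```text
[[448.5 228.3  78.2]
 [449.  215.8  79.4]
 [448.6 225.6  79.8]
 [534.5 221.1  80.2]
 [449.2 217.3  80.7]
 [448.7 218.2  81.1]
 [448.3 213.1  81.4]
 [533.9 225.7  81.9]
 [534.2 219.9  82.3]
 [448.9 226.2  82.6]]
```

Run:
```python
from h import *
for n,(u,v) in [('scene',(294,245)),('side',(245,205))]:
    im,d=grab(n,n+'4');a=im[v-70:v+70,u-80:u+80,::-1];cv2.imwrite(f'pics/{n}4c.png',cv2.resize(a,None,fx=4,fy=4))
    C=cloud(n,d);m=(d>0)&(im.max(2)<70)&(abs(C[...,1]-221)<16)&(abs(C[...,0]-491)<65)&(abs(C[...,0]-491)>34)&(C[...,2]>20)
    q=C[m];q=q[np.argsort(q[:,2])];print(n,q[:60:6].round(0))
```

```text
scene [[534. 226.  76.]
 [534. 226.  83.]
 [446. 233.  86.]
 [533. 223.  88.]
 [532. 221.  89.]
 [545. 228.  89.]
 [546. 226.  91.]
 [533. 228.  93.]
 [435. 223.  94.]
 [434. 215.  95.]]
side [[538. 227.  82.]
 [452. 210.  90.]
 [546. 217.  93.]
 [537. 216.  96.]
 [440. 213. 100.]
 [438. 229. 102.]
 [440. 215. 104.]
 [441. 215. 108.]
 [545. 215. 111.]
 [537. 225. 113.]]
```

View pics/side4c.png

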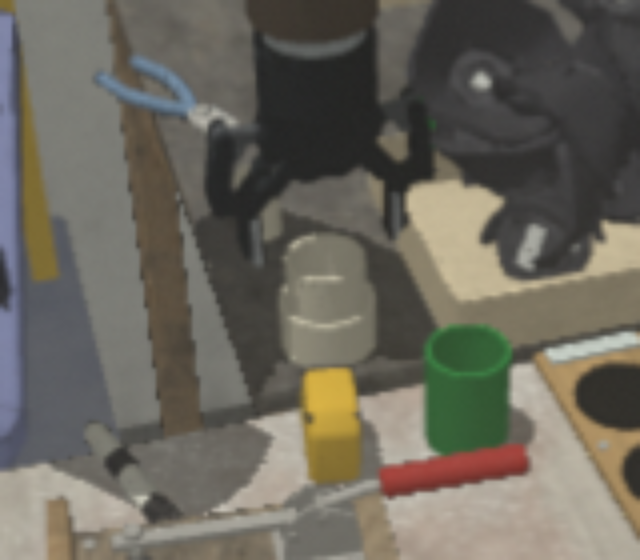

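View pics/scene4c.png

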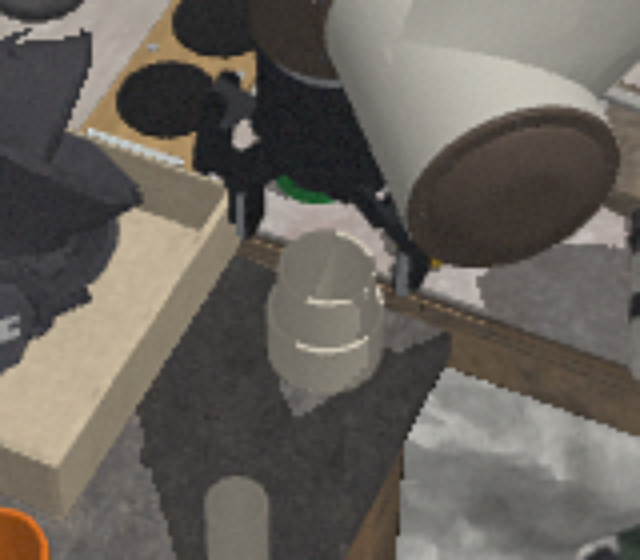

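```bash
python3 -m creep '[[[0,0,30],[0,0,0],1],[[0,0,60],[0,0,0],0],[[0,0,60],[0,0,0],0.2],[[0,0,60],[0,0,0],0.2],[[0,0,60],[0,0,0],0.2],[[0,0,60],[0,0,0],0.2],[[0,0,60],[0,0,0],0.2]]'
python3 - <<'E'
from h import *
s=st()
im,d=grab('wrist','w5');C=cloud('wrist',d,s);X=abs(C[...,0]-s['position'][0]);w=s['gripper_width']/2
m=(d>0)&(abs(C[...,1]-221)<14)&(X>w-5)&(X<w+20)&(C[...,2]>82)
q=C[m];q=q[np.argsort(q[:,2])];print(q[:200:20].round(1))
for n,(u,v) in [('side',(245,205))]:
    im,d=grab(n,n+'5');a=im[v-70:v+70,u-80:u+80,::-1];cv2.imwrite(f'pics/{n}5c.png',cv2.resize(a,None,fx=4,fy=4))
    C=cloud(n,d);m=(d>0)&(im.max(2)<90)&(abs(C[...,1]-221)<16)&(abs(C[...,0]-491)<65)&(C[...,2]>80)
    q=C[m];q=q[np.argsort(q[:,2])];print(n,q[:60:6].round(0))
E
```

```text
clock: 3.45
position: [490.1, 219.9, 96.1]
ee_rot: [0.0, -0.707, 0.707, 0.0]
contact_force: [0.3, -0.5, -0.1]
gripper_width: 51.2
{'clock': 3.45, 'joints': [0.724, 0.343, -0.355, -0.0, -0.874, -0.724], 'position': [490.055, 219.903, 96.108], 'ee_rot': [0.0, -0.707, 0.707, 0.0], 'contact_force': [0.318, -0.52, -0.074], 'gripper_width': 51.23}
[[464.  225.3 125.1]
 [464.3 224.8 126.9]
 [464.2 228.5 127.8]
 [464.4 218.1 128.5]
 [464.2 223.5 129.3]
 [462.  209.5 130. ]
 [464.1 218.8 130.4]
 [460.2 209.1 130.8]
 [515.4 230.6 131.2]
 [515.4 212.6 131.6]]
side [[518. 223. 130.]
 [464. 209. 135.]
 [518. 222. 137.]
 [518. 214. 139.]
 [526. 213. 141.]
 [460. 211. 143.]
 [455. 211. 145.]
 [458. 212. 146.]
 [518. 230. 148.]
 [461. 212. 149.]]
```

View pics/w5.png

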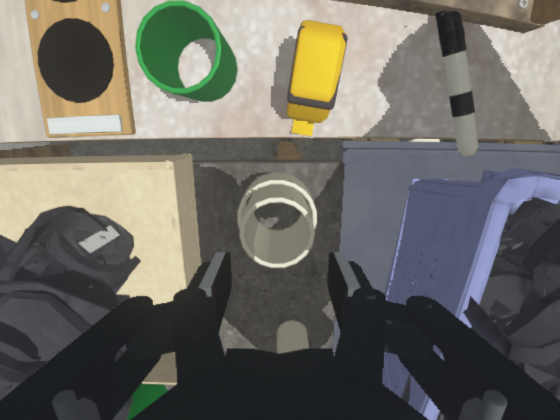

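View pics/side5c.png

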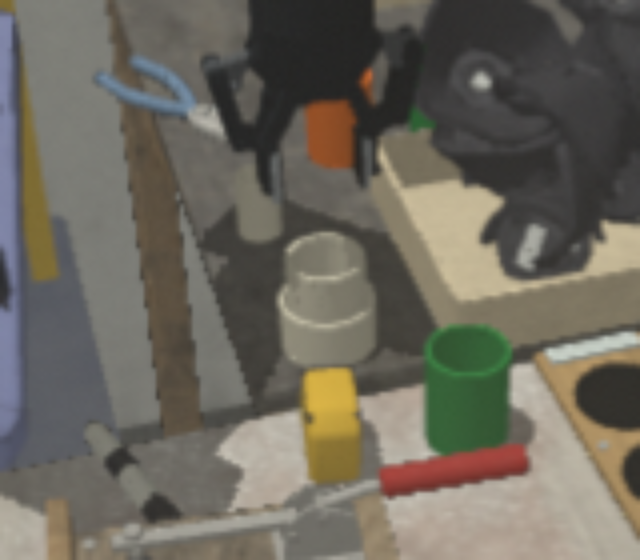

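```bash
python3 -m creep '[[[1,2,0],[0,0,0],1],[[1,2,0],[0,0,0],1],[[1,2,0],[0,0,0],1],[[1,2,-10],[0,0,0],1],[[1,2,-35],[0,0,0],1],[[1,2,-60],[0,0,0],1],[[1,2,-82],[0,0,0],1],[[1,2,-82],[0,0,0],1],[[1,2,-82],[0,0,0],1]]'
python3 - <<'E'
from h import *
s=st();grab('wrist','w6')
E
```

```text
clock: 4.3
position: [490.8, 221.6, 13.5]
ee_rot: [0.001, -0.706, 0.708, 0.001]
contact_force: [1.0, 0.5, 1.0]
gripper_width: 85.8
{'clock': 4.3, 'joints': [0.725, 0.459, -0.432, 0.0, -0.683, -0.725], 'position': [490.806, 221.564, 13.456], 'ee_rot': [0.001, -0.706, 0.708, 0.001], 'contact_force': [1.032, 0.47, 0.954], 'gripper_width': 85.768}
```

View pics/w6.png

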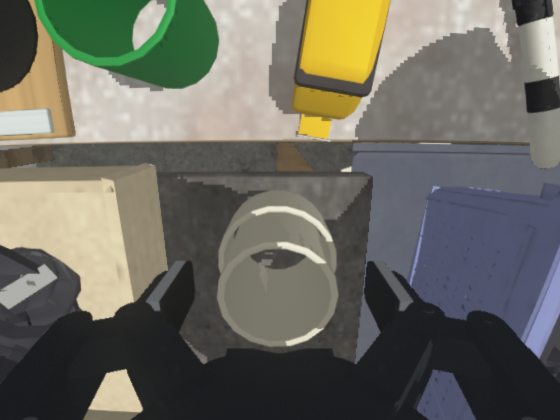

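```bash
python3 -m creep '[[[0,0,0],[0,0,0],-1],[[0,0,0],[0,0,0],-1],[[0,0,0],[0,0,0],-1],[[0,0,0],[0,0,0],-1],[[0,0,0],[0,0,0],-1],[[0,0,0],[0,0,0],-1],[[0,0,0],[0,0,0],-1]]'
python3 -m creep '[[[0,0,15],[0,0,0],-1],[[0,0,30],[0,0,0],-1],[[0,0,50],[0,0,0],-1],[[0,0,75],[0,0,0],-1],[[0,0,110],[0,0,0],-1],[[0,0,110],[0,0,0],-1],[[0,0,110],[0,0,0],-1]]'
python3 - <<'E'
from h import *
s=st();im,d=grab('wrist','w7');im,d=grab('side','side7');rim('side',d,(494,220),38,33)
E
```

```text
clock: 4.93
position: [492.4, 222.9, 16.6]
ee_rot: [0.001, 0.708, -0.706, 0.001]
contact_force: [-1.0, -0.5, 6.0]
gripper_width: 52.4
clock: 5.52
position: [492.6, 223.2, 127.4]
ee_rot: [0.002, 0.709, -0.706, 0.002]
contact_force: [1.1, -0.6, -0.7]
gripper_width: 52.8
{'clock': 5.517, 'joints': [0.725, 0.309, -0.313, -0.0, -0.942, -0.725], 'position': [492.592, 223.244, 127.416], 'ee_rot': [0.002, 0.709, -0.706, 0.002], 'contact_force': [1.109, -0.637, -0.701], 'gripper_width': 52.757}
side z 37.9 fit [493.6 220.1] 31.1 118 124
```

View pics/w7.png

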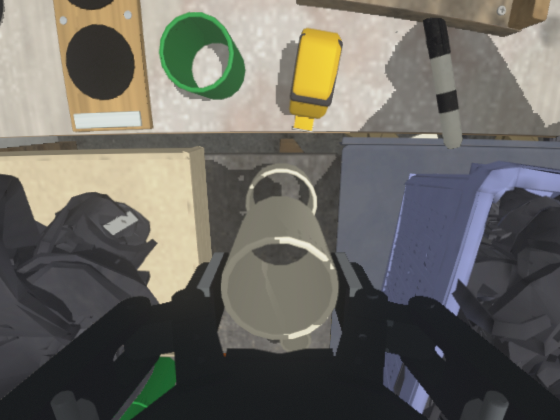

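View pics/side7.png

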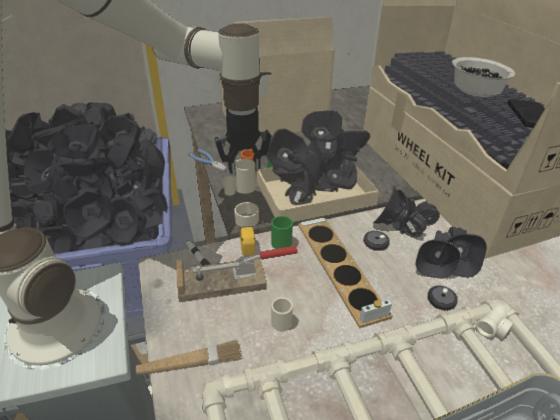

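```bash
python3 - <<'E'
from h import *
s=arm.read_state();z=np.load('pics/w7.npz');d=z['d'];C=cloud('wrist',d,s)
for h in (178,182,186): rim('wrist',d,(492,223),h,27,s,tol=3)
E
python3 -m creep '[[[0,-40,15],[0,0,0],-1],[[0,-80,15],[0,0,0],-1],[[0,-115,15],[0,0,0],-1],[[20,-150,15],[0,0,0],-1],[[48,-180,15],[0,0,0],-1],[[76,-208,15],[0,0,0],-1],[[104,-236,15],[0,0,0],-1],[[132,-262,15],[0,0,0],-1],[[160,-280,15],[0,0,0],-1],[[166,-283,15],[0,0,0],-1],[[166,-283,15],[0,0,0],-1],[[166,-283,15],[0,0,0],-1]]'
```

```text
wrist z 178.3 fit [490.4 220.5] 24.9 3162 3571
wrist z 179.9 fit [490.6 220.7] 26.0 857 1147
wrist z 185.7 fit [490.5 215.5] 28.8 539 607
clock: 6.62
position: [656.1, -60.7, 137.5]
ee_rot: [-0.001, 0.707, -0.707, -0.002]
contact_force: [0.5, 0.1, -0.4]
gripper_width: 52.8
```

Run:
```python
from h import *
s=st();im,d=grab('wrist','w8');C=cloud('wrist',d,s)
for h in (190,188): rim('wrist',d,s['position'][:2],h,27,s,tol=3)
grab('scene','scene8');grab('side','side8')
```

```text
{'clock': 6.617, 'joints': [0.152, 0.492, 0.01, -0.001, -1.093, -0.153], 'position': [656.109, -60.698, 137.489], 'ee_rot': [-0.001, 0.707, -0.707, -0.002], 'contact_force': [0.489, 0.051, -0.417], 'gripper_width': 52.783}
wrist z 191.2 fit [655.9 -62.2] 24.8 3313 3761
wrist z 188.7 fit [655.9 -63.2] 24.9 1531 2132
```

View pics/w8.png

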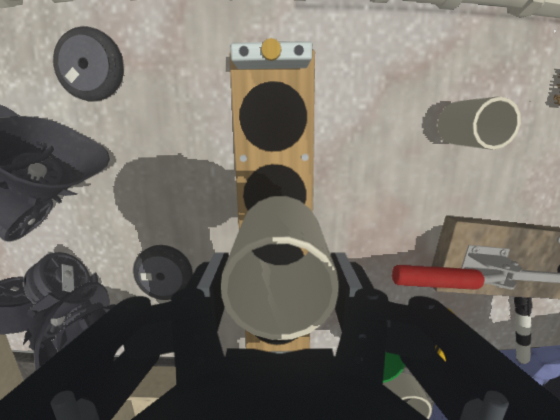

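View pics/side8.png

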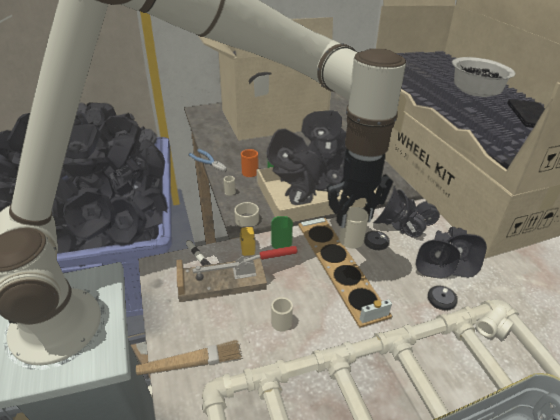

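```bash
cat >> h.py <<'E'
def marks(n,im,pts,s=None,thr=75):
    g=im.max(2)<thr;nl,lab=cv2.connectedComponents(g.astype(np.uint8),connectivity=4)
    for u,v in pts:
        m=lab==lab[v,u];c=max(cv2.findContours(m.astype(np.uint8),0,1)[0],key=len)[:,0];P=onplane(n,c,13,s);e=cv2.fitEllipse(np.float32(P[:,:2]));print(n,(u,v),im[v,u],m.sum(),np.round(e[0],1),np.round(e[1],1))
E
python3 - <<'E'
from h import *
s=arm.read_state();im=np.load('pics/w8.npz')['im'];marks('wrist',im,[(273,117),(275,180)],s,60)
z=np.load('pics/side8.npz');im=z['im'];marks('side',im,[(347,275),(358,298)],None)
rim('side',z['d'],(660,-64),191,27)
z=np.load('pics/scene8.npz');rim('scene',z['d'],(656,-60),191,27)
E
```

```text
wrist (273, 117) [44 42 38] 3542 [ 662.1 -138.4] [62.8 63. ]
wrist (275, 180) [43 40 38] 1751 [662.4 -69.7] [42.8 67.6]
side (347, 275) [35 34 31] 424 [662.4 -62.1] [61.1 62.5]
side (358, 298) [40 41 38] 406 [ 661.  -136.3] [49.9 64.9]
side z 191.6 fit [656.  -62.1] 25.1 131 172
scene z 190.0 fit [653.9 -59.6] 25.4 88 117
```

```bash
python3 -m creep '[[[4,1,-35],[0,0,0],-1],[[4,1,-65],[0,0,0],-1],[[4,1,-85],[0,0,0],-1],[[4,1,-97],[0,0,0],-1],[[4,1,-97],[0,0,0],-1],[[4,1,-97],[0,0,0],-1]]'
python3 - <<'E'
from h import *
s=st()
for n,c in [('scene',(658,-58)),('side',(662,-62)),('wrist',(660,-60))]:
    im,d=grab(n,n+'9');
    for h in (90,94,97): rim(n,d,c,h,27,s,tol=3)
E
```

```text
clock: 7.27
position: [661.7, -59.2, 43.4]
ee_rot: [0.0, -0.707, 0.707, -0.001]
contact_force: [0.5, -0.4, -0.0]
gripper_width: 52.7
{'clock': 7.267, 'joints': [0.154, 0.589, -0.08, 0.001, -0.901, -0.153], 'position': [661.677, -59.214, 43.386], 'ee_rot': [0.0, -0.707, 0.707, -0.001], 'contact_force': [0.53, -0.389, -0.008], 'gripper_width': 52.722}
scene z 90.1 fit [658.  -58.7] 25.2 61 85
scene z 94.4 fit [658.6 -58.8] 25.2 80 102
scene z 96.3 fit [658.8 -58.3] 25.4 64 83
side z 90.1 fit [662.1 -61.4] 25.4 67 99
side z 94.3 fit [659.7 -60.6] 26.1 72 94
side z 97.4 fit [662.4 -61.7] 25.0 95 121
wrist z 90.1 fit [661.1 -61.7] 25.0 1202 1640
wrist z 94.8 fit [661.2 -61.6] 24.9 1659 2280
wrist z 97.3 fit [661.2 -60.6] 24.9 3164 3585
```

Run:
```python
import cv2,numpy as np
a=cv2.imread('pics/scene9.png')[100:240,220:360];b=cv2.imread('pics/side9.png')[200:340,270:410]
cv2.imwrite('pics/c9.png',np.hstack([cv2.resize(a,None,fx=2.8,fy=2.8),cv2.resize(b,None,fx=2.8,fy=2.8)]))
```

View pics/c9.png

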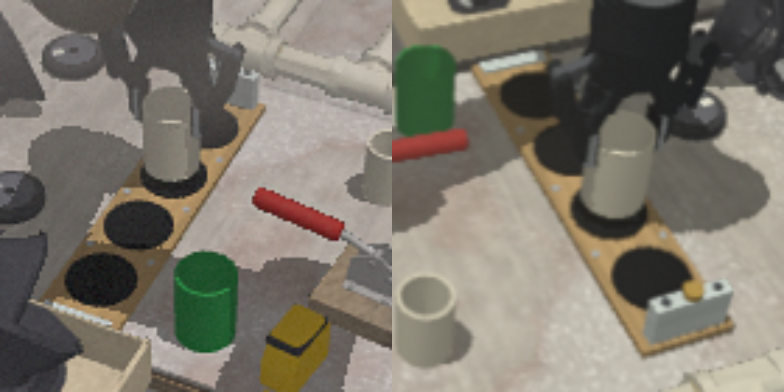

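View pics/wrist9.png

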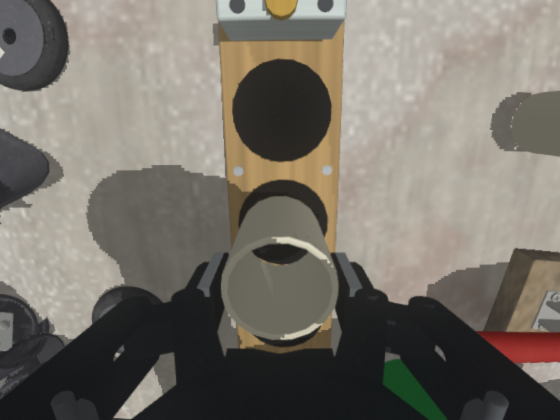

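Run:
```python
from h import *
s=arm.read_state();marks('wrist',np.load('pics/wrist9.npz')['im'],[(282,110)],s,60)
```

```text
wrist (282, 110) [38 37 35] 7731 [ 661.2 -139.6] [63.  63.3]
```

```bash
python3 -m creep '[[[-1,0,-6],[0,0,0],-1],[[-1,0,-11],[0,0,0],-1],[[-1,0,-13],[0,0,0],-1],[[-1,0,-13],[0,0,0],-1],[[-1,0,-13],[0,0,0],-1]]'
```

```text
clock: 7.83
position: [660.4, -59.9, 29.8]
ee_rot: [0.0, -0.707, 0.707, 0.0]
contact_force: [-0.6, -0.6, 0.4]
gripper_width: 52.7
```

```bash
python3 -m creep '[[[0,0,-1.5],[0,0,0],-1],[[0,0,-3],[0,0,0],-1],[[0,0,-3],[0,0,0],-1]]'
```

```text
clock: 8.08
position: [660.5, -60.0, 29.7]
ee_rot: [0.0, -0.707, 0.707, -0.0]
contact_force: [-6.5, 1.2, 12.4]
gripper_width: 52.6
```

```bash
python3 -m creep '[[[0,0,-1],[0,0,0],-0.2],[[0,0,0],[0,0,0],0.3],[[0,0,0],[0,0,0],0.5],[[0,0,0],[0,0,0],1],[[0,0,0],[0,0,0],1],[[0,0,0],[0,0,0],1],[[0,0,20],[0,0,0],1],[[0,0,55],[0,0,0],1],[[0,0,95],[0,0,0],1],[[0,0,95],[0,0,0],1]]'
python3 - <<'E'
from h import *
s=st()
for n,c in [('scene',(657,-58)),('side',(662,-62)),('wrist',(660,-60))]:
    im,d=grab(n,n+'10');rim(n,d,c,85,27,s,tol=3)
E
```

```text
clock: 8.92
position: [666.1, -60.1, 130.8]
ee_rot: [-0.005, -0.707, 0.708, -0.006]
contact_force: [1.8, -0.1, 2.2]
gripper_width: 85.1
{'clock': 8.917, 'joints': [0.153, 0.503, 0.009, 0.004, -1.061, -0.153], 'position': [666.062, -60.097, 130.83], 'ee_rot': [-0.005, -0.707, 0.708, -0.006], 'contact_force': [1.781, -0.117, 2.191], 'gripper_width': 85.087}
scene z 83.5 fit [657.9 -58.5] 25.0 38 41
side z 85.1 fit [660.2 -62.1] 25.3 119 126
wrist z 85.1 fit [664.6 -63.3] 24.9 255 305
```

View pics/wrist10.png

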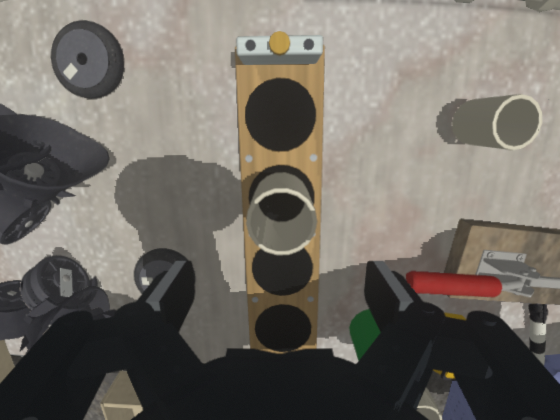

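```bash
python3 -m creep '[[[-25,25,0],[0,0,0],1],[[-53,53,0],[0,0,0],1],[[-81,81,0],[0,0,0],1],[[-109,109,0],[0,0,0],1],[[-137,137,0],[0,0,0],1],[[-165,165,0],[0,0,0],1],[[-173,200,0],[0,0,0],1],[[-173,241,0],[0,0,0],1],[[-173,278,0],[0,0,0],1],[[-173,281,0],[0,0,0],1],[[-173,281,0],[0,0,0],1],[[-173,281,0],[0,0,0],1]]'
python3 - <<'E'
from h import *
s=st();im,d=grab('wrist','w11');rim('wrist',d,(491,222),38,33,s,tol=3)
E
```

```text
clock: 10.07
position: [486.4, 220.7, 120.1]
ee_rot: [0.001, -0.706, 0.708, 0.001]
contact_force: [0.6, -0.4, -0.1]
gripper_width: 85.1
{'clock': 10.067, 'joints': [0.729, 0.312, -0.331, -0.0, -0.932, -0.729], 'position': [486.431, 220.654, 120.088], 'ee_rot': [0.001, -0.706, 0.708, 0.001], 'contact_force': [0.575, -0.387, -0.063], 'gripper_width': 85.131}
wrist z 36.7 fit [490.7 221.4] 30.8 791 793
```

View pics/w11.png

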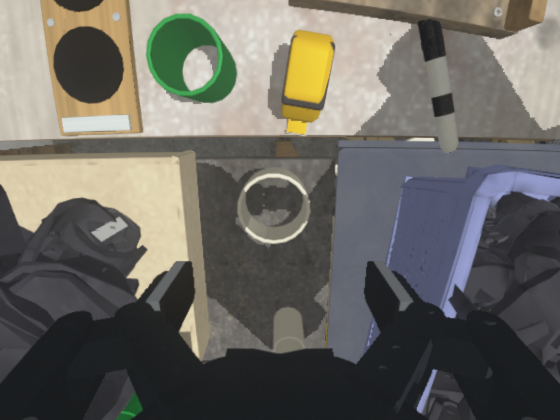

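```bash
python3 -m creep '[[[4,1,-35],[0,0,0],1],[[4,1,-70],[0,0,0],1],[[4,1,-100],[0,0,0],1],[[4,1,-120],[0,0,0],1],[[4,1,-120],[0,0,0],1],[[4,1,-120],[0,0,0],1]]'
python3 - <<'E'
from h import *
s=st();im,d=grab('wrist','w12');rim('wrist',d,(491,222),38,33,s,tol=3)
C=cloud('wrist',d,s);X=abs(C[...,0]-s['position'][0]);w=s['gripper_width']/2
m=(d>0)&(abs(C[...,1]-221)<14)&(X>w-5)&(X<w+20)&(C[...,2]>8)
q=C[m];q=q[np.argsort(q[:,2])];print(q[:200:40].round(1))
E
```

```text
clock: 10.62
position: [491.2, 220.4, 0.9]
ee_rot: [0.0, -0.706, 0.708, 0.001]
contact_force: [0.4, 1.0, -0.3]
gripper_width: 85.2
{'clock': 10.617, 'joints': [0.723, 0.478, -0.443, 0.0, -0.653, -0.725], 'position': [491.176, 220.421, 0.945], 'ee_rot': [0.0, -0.706, 0.708, 0.001], 'contact_force': [0.371, 0.963, -0.254], 'gripper_width': 85.151}
wrist z 36.7 fit [491.1 221.2] 30.9 2468 2500
[[533.6 228.6  40.3]
 [448.2 227.4  41.7]
 [533.5 229.4  42.7]
 [533.3 224.8  43.8]
 [448.4 218.1  44.4]]
```

View pics/w12.png

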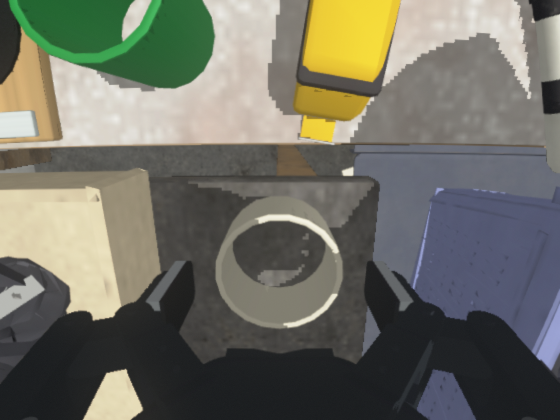

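```bash
python3 -m creep '[[[0,1,-10],[0,0,0],1],[[0,1,-21],[0,0,0],1],[[0,1,-21],[0,0,0],1],[[0,1,-21],[0,0,0],-1],[[0,1,-21],[0,0,0],-1],[[0,1,-21],[0,0,0],-1],[[0,1,-21],[0,0,0],-1],[[0,1,-21],[0,0,0],-1],[[0,1,-21],[0,0,0],-1]]'
```

```text
clock: 11.42
position: [492.4, 223.8, -17.7]
ee_rot: [0.001, 0.708, -0.707, 0.001]
contact_force: [-0.5, -0.4, 5.8]
gripper_width: 63.9
```

```bash
python3 -m creep '[[[0,0,20],[0,0,0],-1],[[0,0,55],[0,0,0],-1],[[0,0,95],[0,0,0],-1],[[0,-20,125],[0,0,0],-1],[[0,-60,125],[0,0,0],-1],[[0,-100,125],[0,0,0],-1],[[10,-138,125],[0,0,0],-1],[[35,-170,125],[0,0,0],-1],[[60,-202,125],[0,0,0],-1],[[85,-234,125],[0,0,0],-1],[[110,-266,125],[0,0,0],-1],[[130,-298,125],[0,0,0],-1]]'
python3 -m creep '[[[20,-32,0],[0,0,0],-1],[[37,-63,0],[0,0,0],-1],[[37,-63,0],[0,0,0],-1],[[37,-63,0],[0,0,0],-1]]'
python3 - <<'E'
from h import *
s=st()
for n in ['scene','side','wrist']:
    im,d=grab(n,n+'13');C=cloud(n,d,s);p=s['position'];zz=C[(np.hypot(C[...,0]-p[0],C[...,1]-p[1])<31)&(im.min(2)>90)][:,2];zz=zz[zz>130];print(np.percentile(zz,[50,90]) if len(zz) else 0)
    rim(n,d,(p[0],p[1]),p[2]+55,33,s,tol=3)
E
```

```text
clock: 12.42
position: [623.1, -76.5, 106.1]
ee_rot: [0.001, 0.707, -0.707, 0.0]
contact_force: [1.3, 0.6, -0.7]
gripper_width: 63.9
clock: 12.75
position: [658.5, -139.6, 104.9]
ee_rot: [0.001, 0.707, -0.707, -0.001]
contact_force: [-0.6, 0.2, -2.3]
gripper_width: 64.0
{'clock': 12.75, 'joints': [0.031, 0.541, 0.008, -0.0, -1.038, -0.034], 'position': [658.544, -139.553, 104.89], 'ee_rot': [0.001, 0.707, -0.707, -0.001], 'contact_force': [-0.632, 0.189, -2.32], 'gripper_width': 64.042}
[147.29099045 159.23022001]
scene z 158.7 fit [ 654.4 -139.3] 32.5 57 67
[148.98252734 310.90112434]
side z 160.3 fit [ 658.6 -142. ] 31.1 146 190
[159.36793443 160.08085104]
wrist z 159.2 fit [ 658.2 -142. ] 30.9 3631 4020
```

View pics/wrist13.png

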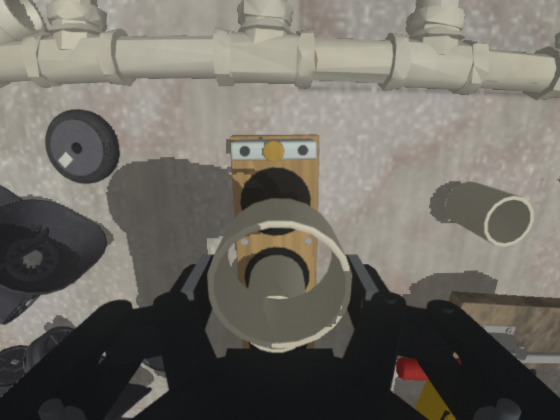

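```bash
python3 -m creep '[[[3,3,-35],[0,0,0],-1],[[3,3,-70],[0,0,0],-1],[[3,3,-90],[0,0,0],-1],[[3,3,-100],[0,0,0],-1],[[3,3,-100],[0,0,0],-1],[[3,3,-100],[0,0,0],-1]]'
python3 - <<'E'
from h import *
s=st()
for n in ['scene','side','wrist']:
    im,d=grab(n,n+'14');p=s['position']
    for h in (54,57,60):rim(n,d,(p[0],p[1]),h,33,s,tol=3)
marks('side',np.load('pics/side0.npz')['im'],[(358,298)])
E
```

```text
clock: 13.4
position: [662.2, -134.1, 6.7]
ee_rot: [0.0, -0.707, 0.707, -0.001]
contact_force: [1.1, -0.4, 0.2]
gripper_width: 64.0
{'clock': 13.4, 'joints': [0.039, 0.646, -0.079, 0.001, -0.845, -0.038], 'position': [662.168, -134.053, 6.695], 'ee_rot': [0.0, -0.707, 0.707, -0.001], 'contact_force': [1.113, -0.356, 0.192], 'gripper_width': 63.976}
scene z 54.3 fit [ 658.5 -133.9] 31.9 63 76
scene z 57.0 fit [ 659.6 -133.6] 31.2 63 79
scene z 59.6 fit [ 660.2 -132.9] 31.1 50 65
side z 54.2 fit [ 663.4 -138.1] 30.6 84 108
side z 56.5 fit [ 663.3 -138.1] 30.8 80 101
side z 60.5 fit [ 663.  -137.8] 31.1 85 106
wrist z 54.1 fit [ 661.6 -137.8] 30.9 1492 1983
wrist z 57.3 fit [ 661.6 -137.7] 30.9 1693 2234
wrist z 60.8 fit [ 661.7 -136.6] 30.8 4001 4416
side (358, 298) [38 38 36] 410 [ 661.2 -136.1] [50.  65.2]
```

Run:
```python
import cv2,numpy as np
a=cv2.imread('pics/scene14.png')[80:220,230:370];b=cv2.imread('pics/side14.png')[220:360,290:430]
cv2.imwrite('pics/c14.png',np.hstack([cv2.resize(a,None,fx=2.8,fy=2.8),cv2.resize(b,None,fx=2.8,fy=2.8)]))
```

```text
(no output)
```

View pics/c14.png

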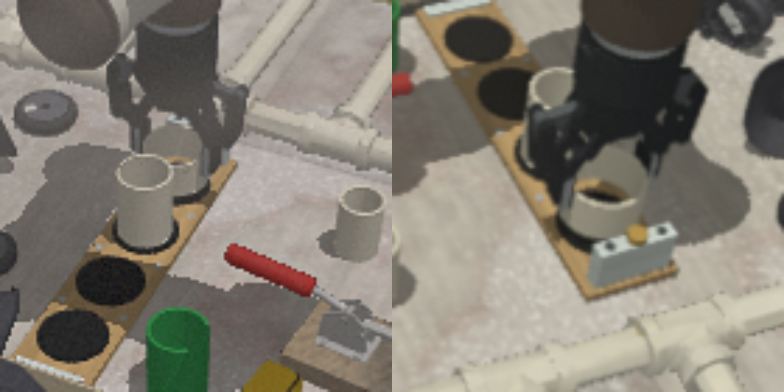

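View pics/wrist14.png

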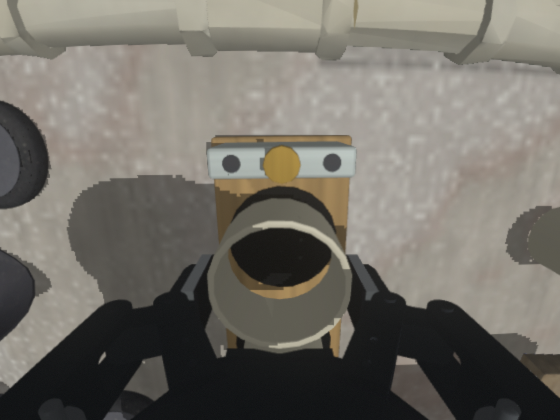

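```bash
python3 -m creep '[[[-0.8,-1.8,-4],[0,0,0],-1],[[-0.8,-1.8,-8],[0,0,0],-1],[[-0.8,-1.8,-10],[0,0,0],-1],[[-0.8,-1.8,-10],[0,0,0],-1],[[-0.8,-1.8,-10],[0,0,0],-1]]'
```

```text
clock: 13.97
position: [660.7, -136.6, -4.4]
ee_rot: [0.0, 0.707, -0.707, -0.0]
contact_force: [0.5, 0.3, -0.1]
gripper_width: 63.8
```

```bash
python3 -m creep '[[[0,-0.5,-1],[0,0,0],-1],[[0,-0.5,-2],[0,0,0],-1],[[0,-0.5,-2],[0,0,0],-1]]'
```

```text
clock: 14.22
position: [660.7, -136.8, -4.5]
ee_rot: [0.0, -0.707, 0.707, -0.0]
contact_force: [-4.5, 2.7, 7.9]
gripper_width: 64.4
```

```bash
python3 -m creep '[[[0,0,1],[0,0,0],0.5],[[0,0,1],[0,0,0],0.7],[[0,0,1],[0,0,0],1],[[0,0,1],[0,0,0],1],[[0,0,1],[0,0,0],1],[[0,0,1],[0,0,0],1],[[0,0,20],[0,0,0],1],[[0,0,55],[0,0,0],1],[[0,0,95],[0,0,0],1],[[0,0,125],[0,0,0],1],[[0,0,125],[0,0,0],1]]'
python3 - <<'E'
from h import *
s=st()
for n in ['scene','side','wrist']:
    im,d=grab(n,n+'15');p=s['position']
    for h in (51,):rim(n,d,{'scene':(657,-135),'side':(663,-140),'wrist':(661,-138)}[n],h,33,s,tol=3)
E
```

```text
clock: 15.13
position: [665.5, -137.8, 127.5]
ee_rot: [-0.005, -0.706, 0.708, -0.006]
contact_force: [1.2, 0.0, 0.6]
gripper_width: 85.1
{'clock': 15.133, 'joints': [0.035, 0.524, 0.037, 0.003, -1.069, -0.035], 'position': [665.546, -137.83, 127.458], 'ee_rot': [-0.005, -0.706, 0.708, -0.006], 'contact_force': [1.193, 0.022, 0.576], 'gripper_width': 85.076}
scene z 49.1 fit [ 658.3 -136.3] 30.8 31 36
side z 51.0 fit [ 661.5 -140.1] 31.2 159 170
wrist z 50.9 fit [ 665.  -141.5] 30.6 218 273
```

View pics/wrist15.png

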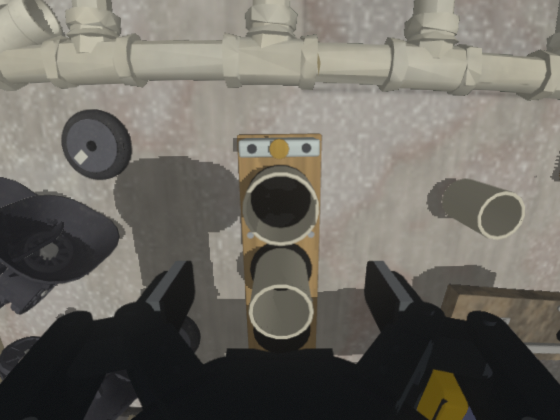

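View pics/side15.png

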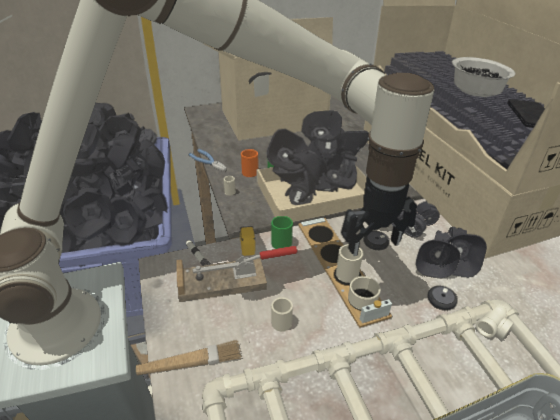

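```bash
python3 -m creep '[[[-40,0,0],[0,0,0],1],[[-80,1,-10],[0,0,0],1],[[-120,1,-20],[0,0,0],1],[[-160,1,-30],[0,0,0],1],[[-190,1,-40],[0,0,0],1],[[-191,1,-55],[0,0,0],1],[[-191,1,-55],[0,0,0],1],[[-191,1,-55],[0,0,0],1]]'
python3 - <<'E'
from h import *
s=st();im,d=grab('wrist','w16');rim('wrist',d,(471,-136),60,22,s,tol=3)
E
```

```text
clock: 15.95
position: [469.1, -136.2, 62.7]
ee_rot: [0.001, -0.707, 0.707, 0.001]
contact_force: [2.1, -0.1, -0.1]
gripper_width: 85.4
{'clock': 15.95, 'joints': [0.051, 0.316, -0.507, 0.0, -0.75, -0.051], 'position': [469.07, -136.168, 62.713], 'ee_rot': [0.001, -0.707, 0.707, 0.001], 'contact_force': [2.116, -0.052, -0.094], 'gripper_width': 85.445}
wrist z 58.8 fit [ 470.9 -137. ] 20.0 1054 1056
```

View pics/w16.png

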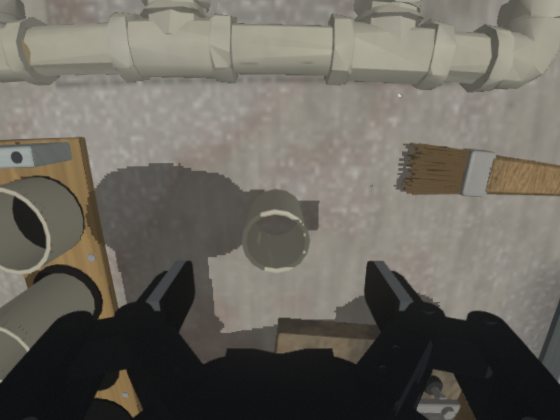

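```bash
python3 -m creep '[[[1,-1,-30],[0,0,0],1],[[1,-1,-60],[0,0,0],1],[[1,-1,-60],[0,0,0],1],[[1,-1,-60],[0,0,0],1],[[1,-1,-60],[0,0,0],-1],[[1,-1,-60],[0,0,0],-1],[[1,-1,-60],[0,0,0],-1],[[1,-1,-60],[0,0,0],-1],[[1,-1,-60],[0,0,0],-1],[[1,-1,-60],[0,0,0],-1],[[1,-1,-60],[0,0,0],-1]]'
```

```text
clock: 16.92
position: [472.0, -137.1, 5.6]
ee_rot: [-0.001, -0.707, 0.707, -0.001]
contact_force: [-0.8, 1.4, 6.0]
gripper_width: 41.5
```

```bash
python3 -m creep '[[[0,0,20],[0,0,0],-1],[[0,0,55],[0,0,0],-1],[[0,0,90],[0,0,0],-1],[[20,15,115],[0,0,0],-1],[[50,40,115],[0,0,0],-1],[[80,66,115],[0,0,0],-1],[[110,90,115],[0,0,0],-1],[[140,115,115],[0,0,0],-1],[[170,140,115],[0,0,0],-1],[[186,154,115],[0,0,0],-1],[[186,154,115],[0,0,0],-1],[[186,154,115],[0,0,0],-1]]'
python3 -m creep '[[[0,0,-35],[0,0,0],-1],[[0,0,-70],[0,0,0],-1],[[0,0,-85],[0,0,0],-1],[[0,0,-95],[0,0,0],-1],[[0,0,-95],[0,0,0],-1],[[0,0,-95],[0,0,0],-1]]'
python3 - <<'E'
from h import *
s=st()
for n in ['scene','side','wrist']:
    im,d=grab(n,n+'17');p=s['position']
    for h in (p[2]+51,p[2]+54):rim(n,d,(p[0],p[1]),h,22,s,tol=3)
E
```

```text
clock: 17.92
position: [656.9, 17.9, 118.5]
ee_rot: [-0.001, 0.707, -0.707, 0.0]
contact_force: [-0.2, -0.3, -0.1]
gripper_width: 42.3
clock: 18.42
position: [657.0, 16.4, 24.7]
ee_rot: [-0.0, -0.707, 0.707, -0.0]
contact_force: [0.2, -0.5, 0.5]
gripper_width: 42.2
{'clock': 18.417, 'joints': [0.271, 0.6, -0.116, 0.001, -0.854, -0.271], 'position': [656.968, 16.404, 24.724], 'ee_rot': [-0.0, -0.707, 0.707, -0.0], 'contact_force': [0.151, -0.511, 0.483], 'gripper_width': 42.21}
scene z 75.7 fit [654.1  18.3] 20.1 65 82
scene z 77.7 fit [652.8  18.9] 21.2 44 55
side z 75.3 fit [658.1  15.5] 20.7 55 72
side z 79.3 fit [658.2  16.2] 20.4 63 84
wrist z 77.4 fit [656.5  15.9] 19.9 2468 2901
wrist z 77.9 fit [656.5  16.3] 20.0 2208 2628
```

Run:
```python
import cv2,numpy as np
a=cv2.imread('pics/scene17.png')[100:240,210:350];b=cv2.imread('pics/side17.png')[190:330,270:410]
cv2.imwrite('pics/c17.png',np.hstack([cv2.resize(a,None,fx=2.8,fy=2.8),cv2.resize(b,None,fx=2.8,fy=2.8)]))
```

```text
(no output)
```

View pics/c17.png

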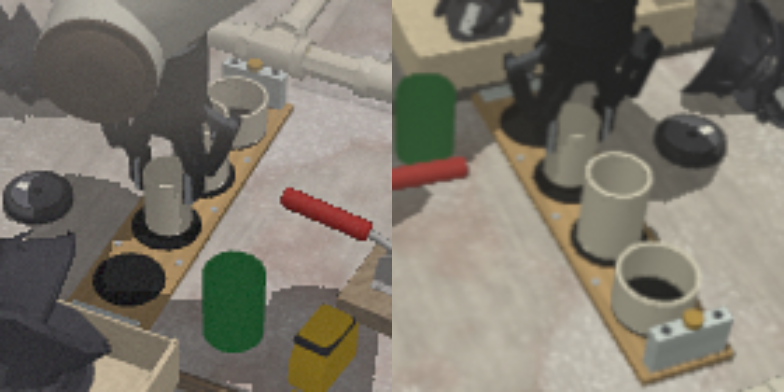

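View pics/wrist17.png

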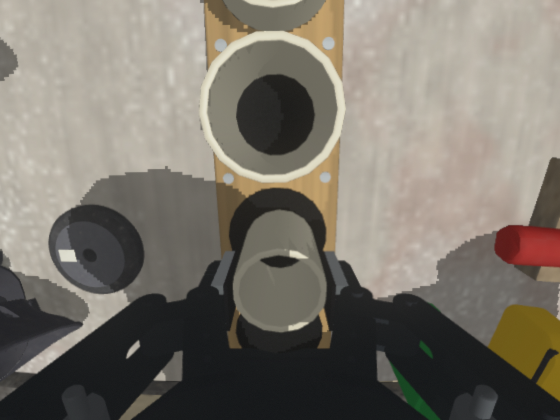

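```bash
python3 -m creep '[[[2,0.5,-3],[0,0,0],-1],[[2,0.5,-5],[0,0,0],-1],[[2,0.5,-6.5],[0,0,0],-1],[[2,0.5,-6.5],[0,0,0],-1]]';python3 -m creep '[[[0,0,-1],[0,0,0],-1],[[0,0,-1],[0,0,0],-1]]'
```

```text
clock: 18.9
position: [659.3, 17.6, 18.6]
ee_rot: [-0.0, -0.707, 0.707, -0.001]
contact_force: [-1.4, 0.3, 5.0]
gripper_width: 42.3
clock: 19.07
position: [659.4, 17.6, 18.6]
ee_rot: [-0.0, -0.707, 0.707, -0.001]
contact_force: [-3.6, 1.0, 8.3]
gripper_width: 41.7
```

```bash
python3 -m creep '[[[0,0,1],[0,0,0],0.2],[[0,0,1],[0,0,0],0.5],[[0,0,1],[0,0,0],1],[[0,0,1],[0,0,0],1],[[0,0,1],[0,0,0],1],[[0,0,1],[0,0,0],1],[[0,0,20],[0,0,0],1],[[0,0,55],[0,0,0],1],[[0,0,95],[0,0,0],1],[[0,0,110],[0,0,0],1],[[0,0,110],[0,0,0],1]]'
python3 - <<'E'
from h import *
s=st()
for n in ['scene','side']:
    im,d=grab(n,n+'18')
    rim(n,d,{'scene':(655.5,19.7),'side':(660.6,15)}[n],73,22,s,tol=3)
E
python3 -m creep '[[[-30,25,0],[0,0,0],1],[[-60,50,0],[0,0,0],1],[[-90,75,0],[0,0,0],1],[[-120,100,0],[0,0,0],1],[[-150,125,0],[0,0,0],1],[[-175,158,0],[0,0,0],1],[[-183,198,0],[0,0,0],1],[[-183,238,0],[0,0,0],1],[[-183,278,0],[0,0,0],1],[[-183,318,0],[0,0,0],1],[[-183,347,0],[0,0,0],1],[[-183,347,0],[0,0,0],1]]'
python3 - <<'E'
from h import *
s=st();im,d=grab('wrist','w19');rim('wrist',d,(475.5,365),50,17,s,tol=3)
E
```

```text
clock: 19.98
position: [662.0, 17.9, 132.2]
ee_rot: [0.004, 0.708, -0.707, 0.004]
contact_force: [1.3, 0.0, 0.9]
gripper_width: 85.2
{'clock': 19.983, 'joints': [0.271, 0.494, -0.002, 0.002, -1.064, -0.271], 'position': [662.03, 17.851, 132.165], 'ee_rot': [0.004, 0.708, -0.707, 0.004], 'contact_force': [1.316, 0.048, 0.911], 'gripper_width': 85.199}
scene z 71.8 fit [655.8  20. ] 20.5 25 26
side z 73.3 fit [660.   16.5] 19.7 70 79
clock: 21.08
position: [475.0, 368.9, 123.7]
ee_rot: [0.002, -0.707, 0.708, -0.001]
contact_force: [0.1, -1.1, 0.5]
gripper_width: 85.4
{'clock': 21.083, 'joints': [0.929, 0.412, -0.162, 0.0, -0.998, -0.925], 'position': [475.032, 368.912, 123.704], 'ee_rot': [0.002, -0.707, 0.708, -0.001], 'contact_force': [0.088, -1.077, 0.497], 'gripper_width': 85.392}
wrist z 48.7 fit [475.8 365. ] 14.8 355 356
```

View pics/w19.png

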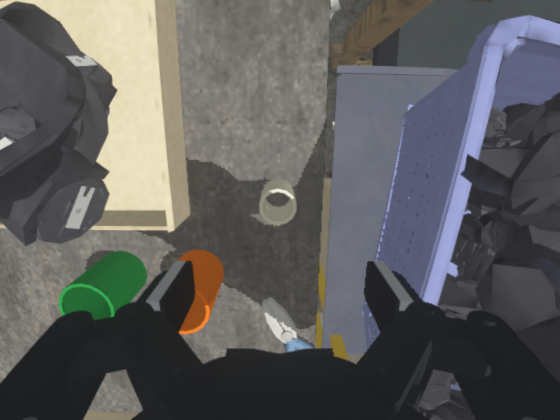

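View pics/side18.png

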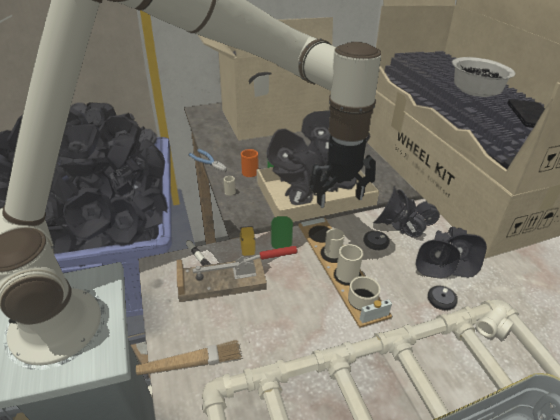

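Run:
```python
from h import *
s=arm.read_state();z=np.load('pics/w19.npz');im=z['im'].astype(int);C=cloud('wrist',z['d'],s)
m=(im[...,0]>2*im[...,2]+40)&(im[...,0]>1.5*im[...,1])&(C[...,1]>380)&(z['d']>0);q=C[m];print(np.percentile(q,[1,50,99],axis=0).round(0))
m=(np.load('pics/side0.npz')['im'].astype(int));n='side';C=cloud(n,np.load('pics/side0.npz')['d']);k=(m[...,0]>2*m[...,2]+40)&(m[...,0]>1.5*m[...,1])&(C[...,1]>380);q=C[k];print(np.percentile(q,[1,50,99],axis=0).round(0))
```

```text
[[536. 425.   1.]
 [547. 441.  43.]
 [574. 476.  71.]]
[[540. 425.   5.]
 [561. 433.  51.]
 [589. 481.  75.]]
```

```bash
python3 -m creep '[[[0,-1,-35],[0,0,0],1],[[0,-1,-65],[0,0,0],1],[[0,-1,-70],[0,0,0],1],[[0,-1,-70],[0,0,0],1]]'
```

```text
clock: 21.47
position: [474.2, 360.5, 53.1]
ee_rot: [0.001, -0.705, 0.709, 0.002]
contact_force: [-0.3, 0.9, 0.3]
gripper_width: 85.6
```

```bash
python3 -m creep '[[[1.5,3,-30],[0,0,0],1],[[1.5,3,-58],[0,0,0],1],[[1.5,3,-58],[0,0,0],1],[[1.5,3,-58],[0,0,0],1]]'
python3 - <<'E'
from h import *
s=st();im,d=grab('wrist','w20');rim('wrist',d,(475.5,365),50,17,s,tol=3)
E
```

```text
clock: 21.8
position: [477.5, 365.9, -1.4]
ee_rot: [0.0, -0.707, 0.708, 0.0]
contact_force: [0.1, 0.5, 0.5]
gripper_width: 85.9
{'clock': 21.8, 'joints': [0.923, 0.56, -0.284, 0.001, -0.728, -0.924], 'position': [477.506, 365.856, -1.367], 'ee_rot': [0.0, -0.707, 0.708, 0.0], 'contact_force': [0.105, 0.539, 0.53], 'gripper_width': 85.862}
wrist z 48.7 fit [476.1 364.9] 14.8 1245 1276
```

View pics/w20.png

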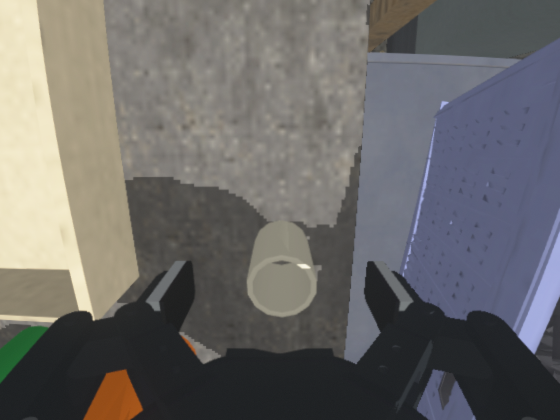

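```bash
python3 -m creep '[[[-1,-1,-4],[0,0,0],1],[[-1,-1,-4],[0,0,0],-1],[[-1,-1,-4],[0,0,0],-1],[[-1,-1,-4],[0,0,0],-1],[[-1,-1,-4],[0,0,0],-1],[[-1,-1,-4],[0,0,0],-1],[[-1,-1,-4],[0,0,0],-1],[[-1,-1,-4],[0,0,0],-1],[[-1,-1,-4],[0,0,0],-1],[[-1,-1,-4],[0,0,0],-1]]'
```

```text
clock: 22.68
position: [476.6, 365.9, -4.9]
ee_rot: [0.0, 0.707, -0.707, 0.0]
contact_force: [-1.7, 0.2, 5.6]
gripper_width: 31.1
```

```bash
python3 -m creep '[[[0,0,20],[0,0,0],-1],[[0,0,55],[0,0,0],-1],[[0,0,90],[0,0,0],-1],[[0,-20,125],[0,0,0],-1],[[0,-60,125],[0,0,0],-1],[[0,-100,125],[0,0,0],-1],[[0,-140,125],[0,0,0],-1],[[0,-180,125],[0,0,0],-1],[[0,-220,125],[0,0,0],-1],[[0,-256,125],[0,0,0],-1],[[25,-270,125],[0,0,0],-1],[[60,-270,125],[0,0,0],-1]]'
python3 -m creep '[[[40,0,0],[0,0,0],-1],[[80,0,0],[0,0,0],-1],[[120,0,0],[0,0,0],-1],[[120,0,0],[0,0,0],-1],[[120,0,0],[0,0,0],-1]]'
```

```text
clock: 23.68
position: [533.6, 91.8, 119.2]
ee_rot: [0.0, -0.707, 0.707, 0.002]
contact_force: [1.0, 1.6, 0.0]
gripper_width: 31.2
clock: 24.1
position: [656.8, 95.0, 116.3]
ee_rot: [0.001, -0.707, 0.707, 0.002]
contact_force: [-0.2, 0.1, -0.7]
gripper_width: 30.7
```

Run:
```python
from h import *
s=st()
im,d=grab('wrist','w21');grab('side','side21')
```

```text
{'clock': 24.1, 'joints': [0.387, 0.517, -0.003, -0.001, -1.054, -0.388], 'position': [656.781, 94.999, 116.348], 'ee_rot': [0.001, -0.707, 0.707, 0.002], 'contact_force': [-0.235, 0.111, -0.714], 'gripper_width': 30.679}
```

View pics/side21.png

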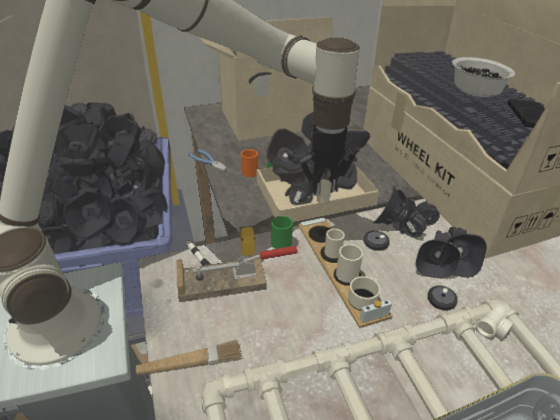

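View pics/w21.png

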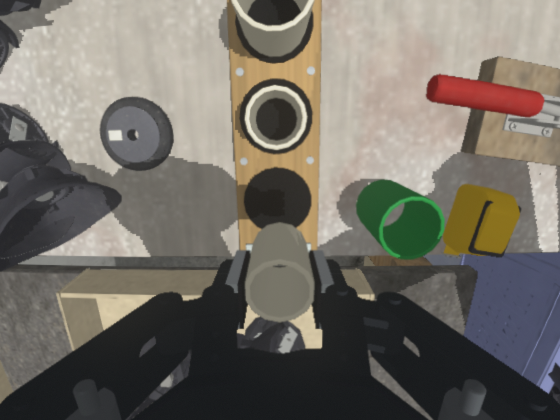

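Run:
```python
from h import *
for n in ['scene','side']:
    d=np.load(f'pics/{n}0.npz')['d'];C=cloud(n,d)
    for y0,y1 in [(110,125),(125,140),(140,155),(155,170),(170,190)]:
        m=(C[...,0]>595)&(C[...,0]<720)&(C[...,1]>y0)&(C[...,1]<y1)&(d>0)&(C[...,2]<300); print(n,y0,C[m][:,2].max().round(0) if m.any() else None)
```

```text
scene 110 16.0
scene 125 13.0
scene 140 16.0
scene 155 -789.0
scene 170 54.0
side 110 17.0
side 125 18.0
side 140 19.0
side 155 54.0
side 170 158.0
```

```bash
python3 -m creep '[[[0,0,-35],[0,0,0],-1],[[0,0,-70],[0,0,0],-1],[[0,0,-90],[0,0,0],-1],[[0,0,-100],[0,0,0],-1],[[0,0,-100],[0,0,0],-1],[[0,0,-100],[0,0,0],-1]]'
python3 - <<'E'
from h import *
s=st()
for n in ['scene','side','wrist']:
    im,d=grab(n,n+'22');p=s['position']
    for h in (p[2]+52,p[2]+55):rim(n,d,(p[0],p[1]),h,17,s,tol=3)
a=cv2.imread('pics/scene22.png')[110:250,200:340];b=cv2.imread('pics/side22.png')[180:320,260:400]
cv2.imwrite('pics/c22.png',np.hstack([cv2.resize(a,None,fx=2.8,fy=2.8),cv2.resize(b,None,fx=2.8,fy=2.8)]))
E
```

```text
clock: 24.7
position: [656.4, 95.8, 20.5]
ee_rot: [-0.0, -0.707, 0.707, -0.001]
contact_force: [-0.7, -0.6, 0.5]
gripper_width: 30.6
{'clock': 24.7, 'joints': [0.388, 0.613, -0.103, 0.001, -0.853, -0.388], 'position': [656.377, 95.76, 20.463], 'ee_rot': [-0.0, -0.707, 0.707, -0.001], 'contact_force': [-0.722, -0.638, 0.481], 'gripper_width': 30.605}
scene z 72.6 fit [648.9  94.8] 18.6 54 60
scene z 73.8 fit [652.1  96.6] 20.4 45 45
side z 72.5 fit [655.   94.1] 18.4 59 62
side z 75.5 fit [659.9  94.4] 15.0 51 66
wrist z 73.6 fit [655.7  94.8] 14.8 1678 2096
wrist z 74.2 fit [655.8  95.1] 14.8 1340 1758
```

View pics/c22.png

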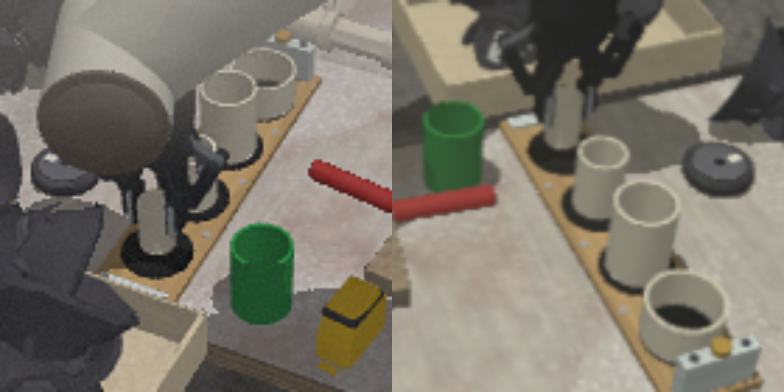

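View pics/wrist22.png

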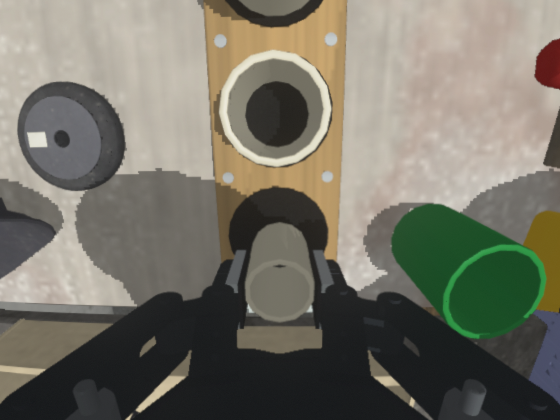

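```bash
python3 -m creep '[[[1,-0.5,-4],[0,0,0],-1],[[1,-0.5,-8],[0,0,0],-1],[[1,-0.5,-11],[0,0,0],-1],[[1,-0.5,-12],[0,0,0],-1],[[1,-0.5,-12],[0,0,0],-1]]';python3 -m creep '[[[0,0,-1.5],[0,0,0],-1],[[0,0,-1.5],[0,0,0],-1]]'
```

```text
clock: 25.27
position: [657.3, 94.9, 8.2]
ee_rot: [0.0, -0.707, 0.707, -0.0]
contact_force: [-1.9, 1.7, 5.3]
gripper_width: 30.9
clock: 25.43
position: [657.4, 95.0, 8.2]
ee_rot: [0.0, -0.707, 0.707, -0.0]
contact_force: [-4.1, 1.1, 11.1]
gripper_width: 30.9
```

```bash
python3 -m creep '[[[0,0,1],[0,0,0],0],[[0,0,1],[0,0,0],0.3],[[0,0,1],[0,0,0],0.8],[[0,0,1],[0,0,0],0.8],[[0,0,1],[0,0,0],0.8],[[0,0,1],[0,0,0],0.8],[[0,0,20],[0,0,0],0.8],[[0,0,55],[0,0,0],0.8],[[0,0,95],[0,0,0],0.8],[[0,0,135],[0,0,0],0.8],[[0,0,170],[0,0,0],0.8],[[0,0,200],[0,0,0],0.8]]'
python3 -m creep '[[[-40,-20,0],[0,0,0],0.8],[[-80,-40,0],[0,0,0],0.8],[[-120,-60,0],[0,0,0],0.8],[[-120,-80,0],[0,0,0],0.8],[[-120,-100,0],[0,0,0],0.8],[[-120,-100,0],[0,0,0],0.8],[[-120,-100,0],[0,0,0],0.8]]'
python3 - <<'E'
from h import *
s=st()
for n in ['scene','side','wrist']:
    im,d=grab(n,n+'23')
    off={'scene':(-2.5,2.5),'side':(2.5,-2.5),'wrist':(0,0)}[n]
    for k,c,h,r in [('S',(657,95.2),63,17),('M',(658.4,17.2),73,22),('L',(659.9,-60.9),85,27),('XL',(661.3,-139),51,33)]:
        print(k,end=' ');rim(n,d,np.add(c,off),h,r,s,tol=3)
a=cv2.imread('pics/scene23.png')[110:250,220:360];b=cv2.imread('pics/side23.png')[200:340,280:420]
cv2.imwrite('pics/c23.png',np.hstack([cv2.resize(a,None,fx=2.8,fy=2.8),cv2.resize(b,None,fx=2.8,fy=2.8)]))
E
```

```text
clock: 26.43
position: [657.7, 95.0, 209.0]
ee_rot: [0.001, 0.707, -0.707, 0.001]
contact_force: [0.3, 0.9, 0.2]
gripper_width: 76.7
clock: 27.02
position: [537.1, -5.7, 206.0]
ee_rot: [0.001, 0.707, -0.707, -0.0]
contact_force: [1.2, 0.4, -0.4]
gripper_width: 76.5
{'clock': 27.017, 'joints': [0.291, 0.233, -0.205, -0.0, -1.132, -0.293], 'position': [537.115, -5.668, 206.0], 'ee_rot': [0.001, 0.707, -0.707, -0.0], 'contact_force': [1.174, 0.406, -0.434], 'gripper_width': 76.472}
S scene z 60.8 fit [654.6  96. ] 14.6 30 31
M scene z 71.1 fit [656.1  19.9] 20.0 31 31
L scene z 83.9 fit [657.1 -58.5] 25.0 33 33
XL scene z 49.2 fit [ 656.8 -142.2] 32.9 44 44
S side z 62.6 fit [659.4  92.9] 15.0 46 54
M side z 73.5 fit [660.1  16.5] 19.7 66 79
L side z 85.3 fit [660.4 -61.9] 25.4 123 129
XL side z 51.0 fit [ 661.5 -140. ] 31.2 152 168
S wrist z 62.2 fit [658.   90.4] 12.0 61 64
M wrist z 72.3 fit [658.1  16.8] 19.8 377 385
L wrist z 84.2 fit [659.1 -61.7] 25.1 617 620
XL wrist z 50.2 fit [ 659.4 -139.4] 31.0 712 768
```

View pics/c23.png

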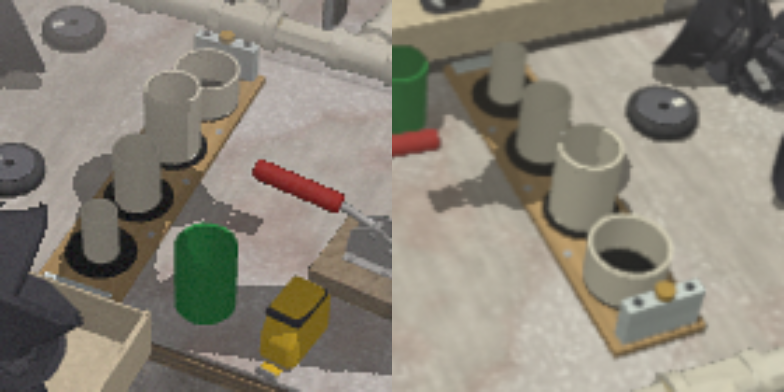

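View pics/wrist23.png

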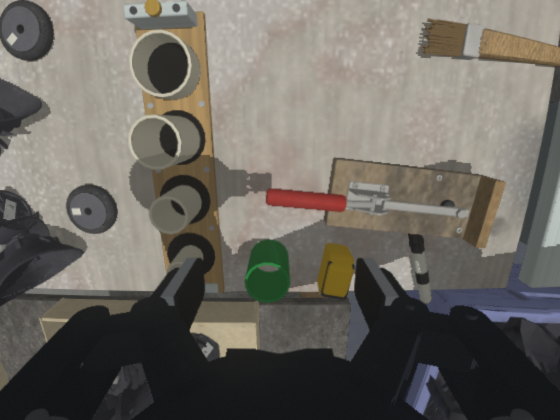

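View pics/scene23.png

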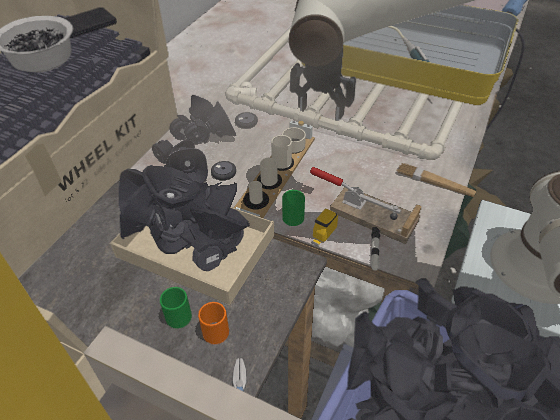

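Run:
```python
from h import *
s=st();print(arm.job_done())
```

```text
{'clock': 27.167, 'joints': [0.294, 0.235, -0.204, -0.0, -1.132, -0.293], 'position': [537.575, -4.426, 205.469], 'ee_rot': [-0.0, 0.707, -0.707, 0.0], 'contact_force': [0.435, -0.114, -0.073], 'gripper_width': 76.995}
the job is handed in; nothing more can be done
None
```

All four sleeves are standing upright on the rail marks in order of diameter. The 66 mm sleeve is on the mark beside the aluminium stop, followed by the 54, 44 and 33 mm sleeves going away from it. I lifted the 54 mm sleeve out of the 66 mm one first and placed it, then moved the other three. The job was handed in at 27 s, with the gripper empty and clear.

- **Centring:** After I retracted the arm, the side camera put every sleeve within about 2 mm of its mark's centre.
- **Scene camera:** It agreed for the three thinner sleeves. Its last fit for the 66 mm sleeve was about 7 mm off along the row, but that sleeve is partly hidden behind the 54 mm one, and an earlier scene picture put it within about 2 mm.
- **Wrist camera:** Its last view of the 33 mm sleeve was hidden by a finger, so I did not count it. It had the 44, 54 and 66 mm sleeves within about 2 mm.
- **Camera disagreement:** The scene and side cameras differ from each other by about 5 mm throughout. I judged centring by sleeve against mark within the same view.
- **Fingertips:** The open fingertips measured about 40 mm above the reported tool point, not at its end as described. I set the grasp heights from the measured positions.
- **Tape measure:** It stands in the same place in the first and last pictures, judged by eye, and nothing fell. The largest force reading I saw was about 14 N.

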